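# Unstack the eyelet kit into its trays

## Task

The eyelet-setting kit stands in one stack on the cutting table. Take it apart from the top down, one piece at a time, and set each piece upright in the middle of the tray of its own shape, finishing each before starting the next: the square-footed setter in the small square tray, the round die in the round tray, the white hexagonal pad in the hexagonal tray, and last the steel block lying lengthwise in the oblong tray. Set the pieces down gently, never drop or topple them, and leave the oil bottle standing where it is.

Things in the scene. Friction and masses are not known exactly. Their poses are not given: they have to be found in the camera images.
- setter: Eyelet setter, steel: a foot plate 26 x 26 mm and 6 mm thick, on it an upright round shank 18 mm in diameter, with a dark head 21 mm in diameter from 46 to 52 mm, 52 mm tall in all, about 0.13 kg. Origin at the centre of the foot's underside, z up along the shank, x and y along the foot's sides. At the start it stands on top of the stack, on the round die. Its place is the small square tray.
- die: Round steel die, a plain disc 32 mm in diameter and 28 mm tall with a dark groove round it, about 0.17 kg. Origin at the centre of its underside, z up. At the start it is second from the top of the stack, on the hexagonal pad. Its place is the round tray.
- pad: White nylon punching pad, a hexagonal prism 40 mm across flats (46 mm across corners), 28 mm tall, about 0.06 kg. Origin at the centre of its underside, z up; the y axis is square to one pair of flats, the x axis points to a corner. At the start it is third from the top, on the oblong block. Its place is the hexagonal tray.
- block: Oblong steel bench block 68 (x) x 44 (y) x 28 (z) mm, about 0.6 kg. Origin at the centre of its underside, z up, x along its length. At the start it is the bottom of the stack and stands on the table. Its place is the oblong tray.
- tray_square: Origin at the centre of its underside, z up. Fixed to the table. Plywood rim 6 mm wide; the black rubber inner floor is 6 mm above the table and the rim's top 9 mm above the table (3 mm above the floor). Small square tray: inner floor 46 x 46 mm, 58 x 58 mm outside. x and y along its sides.
- tray_round: Origin at the centre of its underside, z up. Fixed to the table. Plywood rim 6 mm wide; the black rubber inner floor is 6 mm above the table and the rim's top 9 mm above the table (3 mm above the floor). Round tray: inner floor 52 mm in diameter, 64 mm outside.
- tray_hex: Origin at the centre of its underside, z up. Fixed to the table. Plywood rim 6 mm wide; the black rubber inner floor is 6 mm above the table and the rim's top 9 mm above the table (3 mm above the floor). Hexagonal tray: inner floor 60 mm across flats, 72 mm outside; the y axis is square to one pair of sides.
- tray_oblong: Origin at the centre of its underside, z up. Fixed to the table. Plywood rim 6 mm wide; the black rubber inner floor is 6 mm above the table and the rim's top 9 mm above the table (3 mm above the floor). Oblong tray: inner floor 88 (x) x 64 (y) mm, 100 x 76 mm outside. x along its length.
- oiler: Bystander: small upright clear bottle of machine oil with a black collar and a thin spout, body 44 mm in diameter, 78 mm tall, loose and light. Origin at the centre of its underside, z up. Not part of the work; it must stay standing where it is.
Not all that is in view belongs to the job. Leave any yellow look-alike of the tray_round alone. What is shaped like the block but red is not meant.

How it is judged:
By the outcome, as a careful person would: the job done as asked, in the order asked, and still so for the second after the job is handed in, with the robot touching nothing.
It also fails if it takes over 118 s, if anything falls off the work surface, if the arm or the gripper's body presses on something with over 40 N, if the wrist force passes 120 N, or if a joint passes its speed limit or range.

## Robot

A 6-joint arm with a two-finger parallel gripper is mounted at the origin on the work surface. World frame = base frame: x ahead of the robot, y to its left, z up, the work surface at z = 0. Lengths are in mm, angles in degrees, forces in N, time in s.
With the tool pointing down it reaches from about 150 to 775 mm from the base axis. Payload 6.1 kg.
Tool frame: the origin (TCP) lies on the centre line of the jaws, within the pads' length; the fingertips stand 22 mm ahead of it and the grasp point (between the pads) lies 3 mm ahead of it; x points along the fingers, y is the direction in which the jaws open and shut, and the axes are right-handed (so a half turn about x gives the same grasp; the last joint's range is limited). The gripper opens to 85 mm and grips with 20 to 120 N. Pads are 22 mm wide; open, the fingers measure 114 mm over their backs; the gripper's body (76 mm by 85 mm) begins 54 mm behind the grasp point. The pads swing forward as they close: fully open they stand 13 mm farther back than shut.
Start: joints at [-68.927, 7.208, -2.269, 80.523, 0, 90], TCP at [188.763, -489.874, 253.295] pointing down, gripper open.
Joint ranges: [-155.77, 155.77], [-54.66, 111.73], [-72.52, 77.12], [-102.08, 115.82], [-83.92, 84.16], [-180, 180]. Speed limits (degrees/s): [136.94, 136.94, 172.46, 180, 180, 180].

## Interface

Orientations are given as a 3x3 rotation matrix whose columns are the frame's x, y, z axes.
In Python, from plant import bot gives the robot as it stands. The module is installed in compiled form; this text tells all that it offers.
- The arm moves only by the shell command python3 -m crank 'ROWS' [FORCE]. ROWS is JSON, one flat list of numbers, 7 for each row, row after row: the gripper command: -1 is shut, 1 is fully open, values between are in proportion, then the shift along the tool's x, y, z as a fraction of full scale, then the turn, a rotation vector about the tool's x, y, z as a fraction of full scale. In form: [fingers, tx, ty, tz, wx, wy, wz, fingers, tx, ty, tz, wx, wy, wz, ...]. A call has 1 to 5 rows; each row shifts and turns the commanded pose from where the row before left it, along the tool's axes as they then stand; what a row does not reach is not made up. Full scale, the value 1, is 25 mm for a shift and 0.15 rad for a turn. A row lasts 1/8 s, in which the tool goes at most 62.5 mm and 10.7 degrees, less where a joint would pass 70% of its speed; a pose out of reach is approached as far as the arm can. A call with a number of a shift or a turn outside -1 to 1 is refused whole. A call with a gripper value outside its range is refused whole. The fingers move at their own pace and stop on an object; FORCE is the grip in N (left out, the last holds). Time passes only in rows, so rows that do not move let the fingers close. It gives the time, the measured TCP pose, the force and the opening at its end, in the units of the state.
- bot.observe(): the state, without advancing time (a new reading comes with each control period).
- bot.read_camera(name): name is "scene" or "top" or "wrist"; returns the picture (400x640x3 uint8, blue, green, red); there is no depth.
- bot.camera_model(name): a dict with "fovy" (degrees; the focal length in pixels is half the picture's height over the tangent of half this angle, whatever the lens; pixels are square), "cx", "cy" (the principal point, pixels), "rvec" (rotation vector, rad) and "tvec" (3), from world to camera coordinates, as OpenCV has them. Camera axes: x right, y down, z forward; pixel columns grow to the right and rows downward; lengths in mm; the calibration is good to about 2 mm. A picture is of the moment at which its call begins: read the wrist's pose just before it. camera_model takes no time and is no camera call; for the wrist camera it gives the pose at the moment of the call.
- bot.close_job(): hands the job in, once; it reports no verdict.
The state is a dict: "clock": time; "qpos": joint angles; "joint_velocities": joint speeds; "tau": joint torques, N m; "eef_pos": TCP position; "tcp_rot": TCP orientation; "force": force on the tool from outside, world axes, zero at the start; "wrist_torque": the same for the moment, N m; "opening": finger opening in mm.
Only numpy, scipy, OpenCV 4.12 (cv2) and the standard library are available. Lean on these libraries where they do the work, as an engineer would, in place of code of your own. Each camera call takes 0.05 s, during which the arm holds its last target.

## Working session

There is one attempt and no reset: what is moved stays moved. The work goes in short steps, Python scripts to look and compute and a shell command to move; the robot and the scene stay as the last step left them, time stands still between calls to the robot, and variables do not carry over. Pictures are saved under pics/ and viewed, and the job is handed in when it is done.

```bash
mkdir -p pics; cat > h.py <<'E'
import numpy as np,cv2
from plant import bot
def cam(n):
    m=bot.camera_model(n);f=200/np.tan(np.radians(m['fovy']/2))
    K=np.array([[f,0,m['cx']],[0,f,m['cy']],[0,0,1.]])
    R=cv2.Rodrigues(np.array(m['rvec'],float))[0];t=np.array(m['tvec'],float).ravel()
    return K,R,t
def px2w(n,uv,z,c=None):
    K,R,t=c or cam(n);C=-R.T@t
    out=[]
    for u,v in uv:
        d=R.T@np.linalg.solve(K,[u,v,1.]);out.append(C+d*(z-C[2])/d[2])
    return np.array(out)
def w2px(n,P,c=None):
    K,R,t=c or cam(n);p=(K@(R@np.atleast_2d(P).T+t[:,None])).T
    return p[:,:2]/p[:,2:]
E
python3 - <<'E'
from h import *
print(bot.observe())
for n in ['scene','top','wrist']:
    K,R,t=cam(n);print(n,bot.camera_model(n),'C',-R.T@t)
    cv2.imwrite(f'pics/{n}0.png',bot.read_camera(n))
E
```

```text
{'clock': 0.0, 'qpos': array([-6.89263267e+01,  7.24086721e+00, -2.32766898e+00,  8.05234937e+01,
       -2.07064436e-04,  9.00011526e+01]), 'joint_velocities': array([-0.03152109,  0.05821037, -0.04284461, -0.00357437, -0.05013322,
        0.01412754]), 'tau': array([-6.14437758e-04, -4.35915327e+01,  3.52921450e+01,  1.72675151e-02,
        1.75270084e-04,  2.55328324e-06]), 'eef_pos': array([ 188.63539525, -489.53240425,  252.52203052]), 'tcp_rot': array([[-5.80919021e-04,  3.59548855e-01, -9.33126081e-01],
       [ 1.49749810e-03, -9.33124880e-01, -3.59549324e-01],
       [-9.99998710e-01, -1.60622358e-03,  3.64626332e-06]]), 'force': array([-0.12641422, -0.62835114,  0.22645962]), 'wrist_torque': array([-0.02200146, -0.00213128,  0.02576517]), 'opening': 85.1402197454274}
scene {'fovy': 55.122212798750915, 'cx': 321.4927816593903, 'cy': 200.28029441396612, 'rvec': array([ 2.06815463,  1.00512732, -0.4709254 ]), 'tvec': array([-395.9317919 , -192.54758482, 1398.45804905])} C [1189.04693033 -438.89215106  736.92777695]
top {'fovy': 50.00425350425743, 'cx': 313.53776914780684, 'cy': 194.64391477845894, 'rvec': array([ 2.14903831, -2.19792472,  0.10466361]), 'tvec': array([  57.38705567,  553.49174561, 1166.42212933])} C [ 441.91094359   48.03127403 1213.50512362]
wrist {'fovy': 67.34011352422675, 'cx': 320.0476077776092, 'cy': 197.7572169739654, 'rvec': array([-2.36142598,  1.62130237,  0.26574644]), 'tvec': array([-523.91517678,  -42.81111766,  380.48480641])} C [ 263.05104765 -460.74528677  373.63955788]
```

View pics/top0.png

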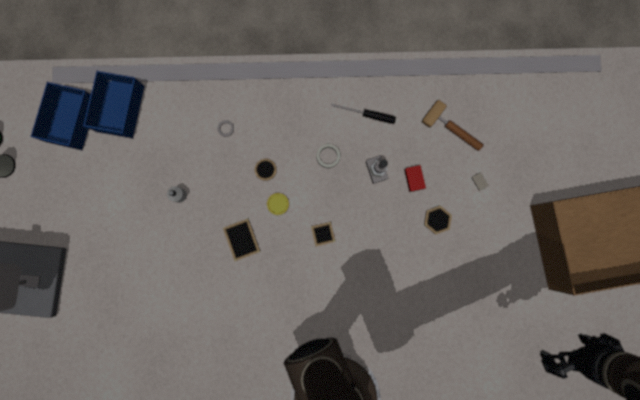

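View pics/scene0.png

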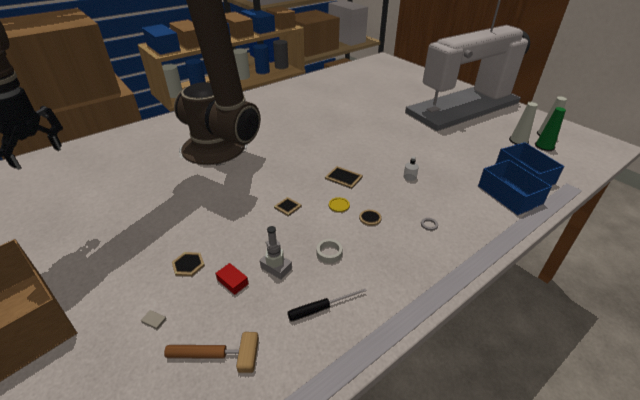

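View pics/wrist0.png

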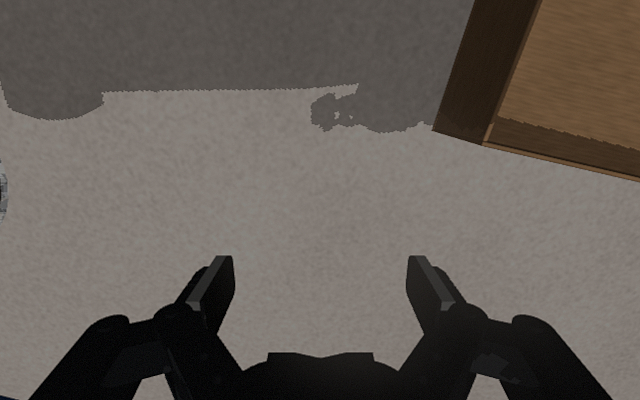

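The top view shows the stack at about (377,168), the hex tray at (437,219), square tray at (323,233), round tray at (266,169), oblong tray at (241,239) and oiler at (177,193). The yellow disc (278,204) and the red block (415,178) are decoys. I'll zoom in and measure.

```bash
python3 - <<'E'
from h import *
im=cv2.imread('pics/top0.png')
c=im[145:265,215:460]; cv2.imwrite('pics/top0z.png',cv2.resize(c,None,fx=3.2,fy=3.2,interpolation=cv2.INTER_CUBIC))
for n,p,z in [('stack',(377,175),0),('hex',(437.5,219.5),9),('sq',(323,233.5),9),('rnd',(265.5,169),9),('obl',(241,239),9),('oil',(177,193),40),('hd',(382,160),136),('red',(415,178),28)]:
    print(n,px2w('top',[p],z).round(1))
# dark floors in top view
g=im.max(axis=2)
m=(g<60).astype(np.uint8)
cs,_=cv2.findContours(m,cv2.RETR_EXTERNAL,cv2.CHAIN_APPROX_NONE)
for k in cs:
    a=cv2.contourArea(k)
    if 80<a<1500:
        M=cv2.moments(k);u=(M['m10']/M['m00'],M['m01']/M['m00'])
        w=px2w('top',k[:,0,:],6)[:,:2].astype(np.float32)
        print(np.round(u,1),a,px2w('top',[u],6).round(1),cv2.minAreaRect(w))
E
```

```text
stack [[ 609.4 -137.5    0. ]]
hex [[ 478.4 -301.3    9. ]]
sq [[446.5  20.9   9. ]]
rnd [[632.4 179.5   9. ]]
obl [[436.4 250.3   9. ]]
oil [[566.3 420.1  40. ]]
hd [[ 628.8 -130.9  136. ]]
red [[ 594.7 -238.9   28. ]]
[322.6 233.7] 199.5 [[446.  22.   6.]] ((446.015869140625, 21.738649368286133), (41.313175201416016, 42.196563720703125), 12.707054138183594)
[240.8 239.4] 603.0 [[435.1 251.3   6. ]] ((435.30413818359375, 251.3497314453125), (83.908203125, 60.35792541503906), 19.470012664794922)
[437.8 219.6] 316.5 [[ 478.2 -303.1    6. ]] ((478.50543212890625, -303.61859130859375), (56.297176361083984, 59.39551544189453), 87.26419067382812)
[265. 169.] 198.5 [[632.9 181.3   6. ]] ((632.2777099609375, 181.94387817382812), (44.72285461425781, 46.305294036865234), 44.24567794799805)
[  7.2 161.9] 172.0 [[669.7 915.    6. ]] ((661.455078125, 915.1541748046875), (64.043701171875, 39.779991149902344), 2.663243055343628)
[379.  116.1] 199.5 [[ 779.3 -148.7    6. ]] ((779.4522094726562, -148.1566925048828), (92.62158203125, 22.175622940063477), 74.3431167602539)
[ 49.1 111.2] 920.5 [[815.1 800.9   6. ]] ((809.2279663085938, 778.2647705078125), (105.606689453125, 160.2625732421875), 75.39375305175781)
```

View pics/top0z.png

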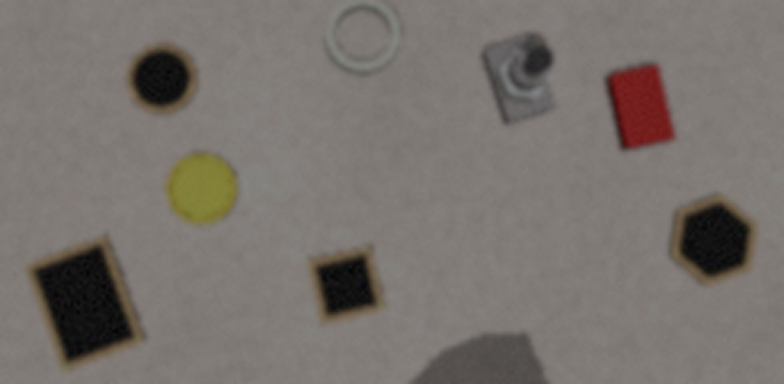

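```bash
cat >> h.py <<'E'
def Rdown(yaw): # yaw of tool y (jaws), deg
    a=np.radians(yaw);x=np.array([0,0,-1.]);y=np.array([np.cos(a),np.sin(a),0]);return np.c_[x,y,np.cross(x,y)]
def st():
    s=bot.observe();p=s['eef_pos'];R=s['tcp_rot']
    print('t',round(s['clock'],2),'p',p.round(1),'yaw',round(np.degrees(np.arctan2(R[1,1],R[0,1])),2),'tilt',R[2].round(4),'q',s['qpos'].round(1),'F',s['force'].round(1),'op',round(s['opening'],1));return s
E
cat > ext.py <<'E'
from h import *
s=st();K,R,t=cam('wrist');Rt=s['tcp_rot'];p=s['eef_pos']
Rc=R@Rt; tc=R@p+t  # tool->cam
np.savez('ext.npz',Rc=Rc,tc=tc);print(Rc.round(3),tc.round(1))
for P in [(560,-155,330),(540,-165,300),(580,-145,330),(612,-137,330)]:
    Rw=Rdown(-71);Rn=Rc@Rw.T;tn=tc-Rn@np.array(P)
    print(P,w2px(None,[(612,-137,0),(612,-137,28),(612,-137,136)],(K,Rn,tn)).round(0).tolist())
E
python3 ext.py
```

```text
t 0.15 p [ 188.7 -489.6  252.7] yaw -68.93 tilt [-1.     -0.0012  0.    ] q [-68.9   7.2  -2.3  80.5  -0.   90. ] F [-1.1 -0.3 -1.1] op 85.6
[[ 0.     1.     0.001]
 [-0.317 -0.001  0.948]
 [ 0.948 -0.     0.317]] [  0.4  37.3 140.1]
(560, -155, 330) [[320.0, 115.0], [320.0, 117.0], [320.0, 123.0]]
(540, -165, 300) [[318.0, 99.0], [318.0, 100.0], [317.0, 100.0]]
(580, -145, 330) [[322.0, 131.0], [322.0, 133.0], [323.0, 145.0]]
(612, -137, 330) [[320.0, 153.0], [320.0, 157.0], [320.0, 175.0]]
```

```bash
python3 -m crank '[1,0,0,0,0.2,0,0]'; python3 -c "
from h import *
st()"
```

```text
clock: 0.28
eef_pos: [188.7, -489.7, 253.0]
tcp_rot: [[-0.0, 0.33, -0.944], [0.001, -0.944, -0.33], [-1.0, -0.001, 0.0]]
force: [0.3, 0.6, 0.4]
opening: 85.3
t 0.28 p [ 188.7 -489.7  253. ] yaw -70.74 tilt [-1.e+00 -6.e-04  0.e+00] q [-68.9   7.2  -2.3  80.5  -0.   91.8] F [0.3 0.6 0.4] op 85.3
```

```bash
R='x'; python3 -m crank '[1,-0.16,0,0,-1,0,0, 1,-0.16,0,0,-1,0,0, 1,-0.16,0,0,-1,0,0, 1,-0.16,0,0,-1,0,0, 1,-0.16,0,0,-1,0,0]' >/dev/null
python3 -m crank '[1,-0.16,0,0,-1,0,0, 1,-0.16,0,0,-1,0,0, 1,-0.16,0,0,-1,0,0, 1,-0.16,0,0,-1,0,0, 1,-0.16,0,0,-1,0,0]' >/dev/null
python3 -m crank '[1,-0.16,0,0,-1,0,0, 1,-0.16,0,0,-1,0,0, 1,-0.16,0,0,-1,0,0, 1,-0.16,0,0,-1,0,0, 1,-0.16,0,0,-1,0,0]' >/dev/null
python3 -m crank '[1,-0.16,0,0,-1,0,0, 1,-0.16,0,0,-1,0,0, 1,-0.16,0,0,-1,0,0, 1,-0.16,0,0,-1,0,0, 1,-0.16,0,0,-0.7,0,0]' 
cat > go.py <<'E'
import sys
from h import *
s=st()
x,y,z,yaw=map(float,sys.argv[1:5])
R=s['tcp_rot'];d=R.T@(np.array([x,y,z])-s['eef_pos'])
cy=np.degrees(np.arctan2(R[1,1],R[0,1]));dy=(yaw-cy+180)%360-180
print('units tx,ty,tz',(d/25).round(2),'wx',round(-np.radians(dy)/.15,2),'rows>=',np.ceil(np.abs(d/25).max()))
E
python3 go.py 612 -137 330 107
python3 - <<'E'
from h import *
e=np.load('ext.npz');K=cam('wrist')[0];Rc,tc=e['Rc'],e['tc']
for P in [(560,-155,330),(590,-145,330),(612,-137,330),(650,-125,330)]:
    Rw=Rdown(107);Rn=Rc@Rw.T;tn=tc-Rn@np.array(P)
    print(P,w2px(None,[(612,-137,0),(612,-137,28),(612,-137,136)],(K,Rn,tn)).round(0).tolist())
E
```

```text
clock: 2.78
eef_pos: [188.8, -489.8, 333.3]
tcp_rot: [[-0.0, -0.153, 0.988], [0.0, 0.988, 0.153], [-1.0, 0.0, -0.0]]
force: [-0.4, 0.2, 1.4]
opening: 85.3
t 2.77 p [ 188.8 -489.8  333.3] yaw 98.82 tilt [-1.e+00  2.e-04 -1.e-04] q [-68.9   8.1   8.8  90.7  -0.  -77.7] F [-0.4  0.2  1.4] op 85.3
units tx,ty,tz [ 0.13 11.35 18.89] wx -0.95 rows>= 19.0
(560, -155, 330) [[322.0, 188.0], [322.0, 193.0], [322.0, 222.0]]
(590, -145, 330) [[321.0, 168.0], [321.0, 173.0], [322.0, 196.0]]
(612, -137, 330) [[320.0, 153.0], [320.0, 157.0], [320.0, 175.0]]
(650, -125, 330) [[320.0, 126.0], [320.0, 128.0], [320.0, 138.0]]
```

```bash
python3 -m crank '[1,0,0,0,-0.95,0,0]' >/dev/null; python3 go.py 600 -141 330 107
```

```text
t 2.9 p [ 188.8 -489.9  333.6] yaw 107.02 tilt [-1.e+00 -4.e-04  0.e+00] q [-68.9   8.1   8.8  90.7   0.  -85.9] F [ 0.1 -0.3  0.1] op 85.4
units tx,ty,tz [ 0.14  8.53 19.81] wx 0.0 rows>= 20.0
```

```bash

python3 -m crank '[1,0,0.426,0.99,0,0,0, 1,0,0.426,0.99,0,0,0, 1,0,0.426,0.99,0,0,0, 1,0,0.426,0.99,0,0,0, 1,0,0.426,0.99,0,0,0]' >/dev/null
python3 -m crank '[1,0,0.426,0.99,0,0,0, 1,0,0.426,0.99,0,0,0, 1,0,0.426,0.99,0,0,0, 1,0,0.426,0.99,0,0,0, 1,0,0.426,0.99,0,0,0]' >/dev/null
python3 -m crank '[1,0,0.426,0.99,0,0,0, 1,0,0.426,0.99,0,0,0, 1,0,0.426,0.99,0,0,0, 1,0,0.426,0.99,0,0,0, 1,0,0.426,0.99,0,0,0]' >/dev/null
python3 -m crank '[1,0,0.426,0.99,0,0,0, 1,0,0.426,0.99,0,0,0, 1,0,0.426,0.99,0,0,0, 1,0,0.426,0.99,0,0,0, 1,0,0.426,0.99,0,0,0]' >/dev/null
python3 -m crank '[1,0,0,0,0,0,0]' >/dev/null
python3 - <<'E'
from h import *
import pickle
s=st();c=cam('wrist');im=bot.read_camera('wrist');cv2.imwrite('pics/w1.png',im);pickle.dump(c,open('w1.pkl','wb'))
E
```

```text
t 5.53 p [ 601.9 -141.6  332.3] yaw 106.9 tilt [-1.e+00  7.e-04 -1.e-03] q [-13.2  19.1  22.7  93.7   0.  -30.1] F [-1.2 -0.2  0.3] op 85.3
```

View pics/w1.png

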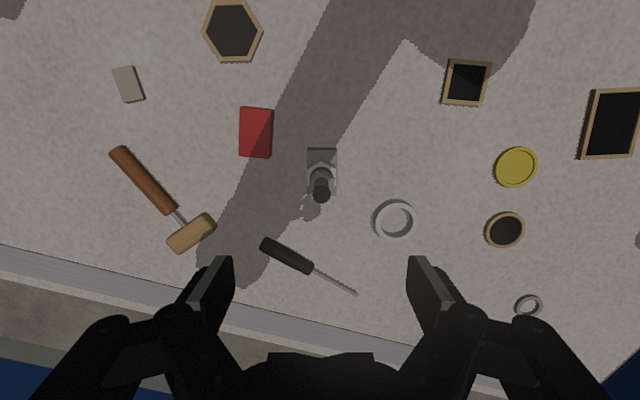

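This wrist view has the stack at about (321,175), plus the hex tray (233,30), square tray (467,82), round tray (505,230) and oblong tray (612,123). Next I'll zoom in and fit the stack and tray geometry.

```bash
python3 - <<'E'
from h import *
im=cv2.imread('pics/w1.png')
c=im[135:215,280:360]; cv2.imwrite('pics/w1z.png',cv2.resize(c,None,fx=7.5,fy=7.5,interpolation=cv2.INTER_CUBIC))
E
```

```text
(no output)
```

View pics/w1z.png

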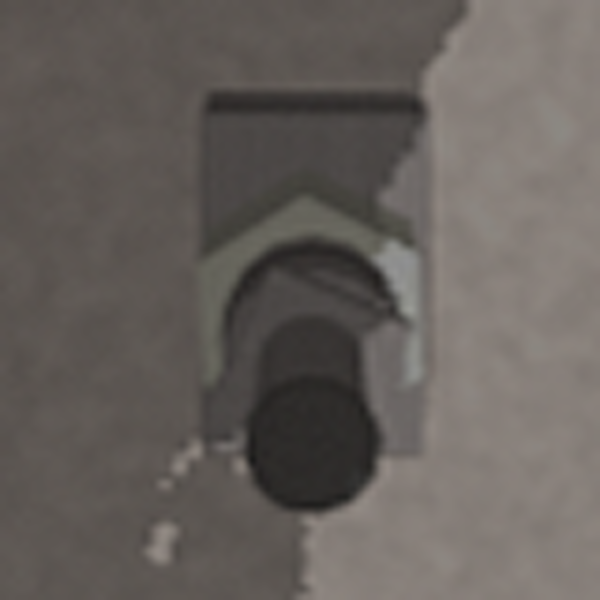

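```bash
cat > trays.py <<'E'
from h import *
import pickle,sys
im=cv2.imread(sys.argv[1]);c=pickle.load(open(sys.argv[2],'rb'))
# inner floor: dark. use rim outer boundary too: plywood colour
g=im.max(axis=2)
for name,box in [('hex',(195,0,270,70)),('sq',(435,50,500,112)),('rnd',(478,205,530,255)),('obl',(570,80,640,165))]:
    x0,y0,x1,y1=box;sub=im[y0:y1,x0:x1].astype(int)
    m=((sub[...,2]-sub[...,0])>22).astype(np.uint8)
    cs,_=cv2.findContours(m,cv2.RETR_EXTERNAL,cv2.CHAIN_APPROX_NONE)
    k=max(cs,key=cv2.contourArea)[:,0,:]+[x0,y0]
    w=px2w(None,k,9,c)[:,:2].astype(np.float32)
    h=cv2.convexHull(w)
    M=cv2.moments(h);ctr=(M['m10']/M['m00'],M['m01']/M['m00'])
    print(name,'centroid',np.round(ctr,1),'area',round(M['m00']),'rect',np.round(np.concatenate([np.ravel(q) for q in cv2.minAreaRect(h)]),1))
E
python3 trays.py pics/w1.png w1.pkl
```

```text
hex centroid [ 476.5 -301.3] area 4482 rect [ 476.9 -301.6   71.4   81.9   16.9]
sq centroid [444.3  22.2] area 3390 rect [444.3  22.3  58.1  59.2  12.2]
rnd centroid [629.7 180.5] area 3107 rect [629.3 180.7  61.9  63.5  16.8]
obl centroid [436.4 249.8] area 7174 rect [433.5 251.3 100.4  77.4  19.5]
```

```bash
cat > hexfit.py <<'E'
from h import *
import pickle
from scipy.optimize import least_squares
E
python3 - <<'E'
from h import *
import pickle
c=pickle.load(open('w1.pkl','rb'))
z=lambda u,v:(280+(u+.0)/7.5-.43,135+v/7.5-.43)
print('head',px2w(None,[z(312,443),z(378,443)],136,c).round(1))
print('blocktop ul,ur,ll,lr',px2w(None,[z(205,110),z(427,110),z(205,455),z(430,455)],28,c).round(1))
print('pad corner, left,right',px2w(None,[z(305,195),z(203,262),z(415,250)],56,c).round(1))
print('die left,top,right',px2w(None,[z(222,330),z(310,240),z(405,330)],84,c).round(1))
im=cv2.imread('pics/w1.png');sub=im[0:70,195:270].astype(int)
m=((sub[...,2]-sub[...,0])>22).astype(np.uint8)
cs,_=cv2.findContours(m,cv2.RETR_EXTERNAL,cv2.CHAIN_APPROX_NONE)
k=max(cs,key=cv2.contourArea)[:,0,:]+[195,0]
w=px2w(None,k,9,c)[:,:2]
h=cv2.convexHull(w.astype(np.float32))[:,0]
best=[]
for a in np.arange(0,60,1):
    n=np.array([[np.cos(np.radians(a+60*i)),np.sin(np.radians(a+60*i))] for i in range(3)])
    pr=h@n.T; best.append((np.abs(pr.max(0)-pr.min(0)-72).sum(),a,(pr.max(0)-pr.min(0)).round(1)))
print(sorted(best,key=lambda b:b[0])[:3])
cv2.imwrite('pics/hexz.png',cv2.resize(im[0:70,195:270],None,fx=7,fy=7,interpolation=cv2.INTER_CUBIC))
E
```

```text
head [[ 618.4 -135.   136. ]
 [ 615.6 -125.6  136. ]]
blocktop ul,ur,ll,lr [[ 593.9 -163.1   28. ]
 [ 581.7 -122.9   28. ]
 [ 659.7 -144.1   28. ]
 [ 646.7 -101.4   28. ]]
pad corner, left,right [[ 598.6 -142.    56. ]
 [ 615.6 -156.    56. ]
 [ 602.4 -120.1   56. ]]
die left,top,right [[ 619.4 -150.4   84. ]
 [ 600.2 -140.6   84. ]
 [ 610.4 -120.7   84. ]]
[(np.float64(1.6525369998273618), np.int64(18), array([71.9, 72.9, 72.7])), (np.float64(1.681998274054365), np.int64(19), array([72.3, 72.9, 72.5])), (np.float64(2.952328247785175), np.int64(20), array([72.7, 73.3, 73. ]))]
```

View pics/hexz.png

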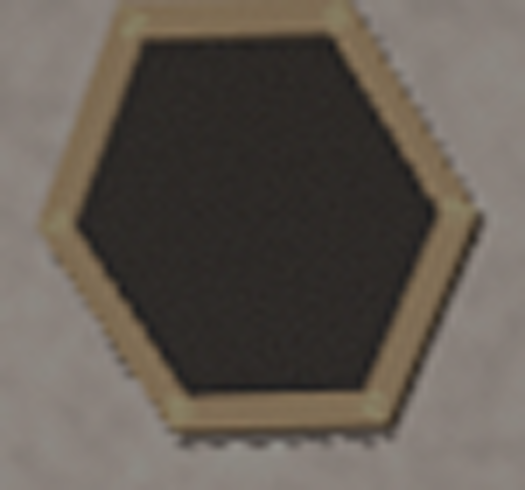

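```bash
python3 go.py 618 -135 240 107; python3 -m crank '[0.2,0.75,0.05,0.35,0,0,0, 0.2,0.75,0.05,0.35,0,0,0, 0.2,0.75,0,0,0,0,0, 0.2,0.75,0,0,0,0,0, 0.2,0.7,0,0,0,0,0]'; python3 - <<'E'
from h import *
import pickle
bot.read_camera('wrist')
s=st();c=cam('wrist');im=bot.read_camera('wrist');cv2.imwrite('pics/w2.png',im);pickle.dump(c,open('w2.pkl','wb'))
E
```

```text
t 5.58 p [ 601.2 -142.3  332.6] yaw 106.86 tilt [-1.0e+00  4.0e-04 -1.1e-03] q [-13.3  19.   22.7  93.7  -0.  -30.2] F [-0.2  1.1  0.3] op 85.1
units tx,ty,tz [3.7  0.08 0.73] wx -0.02 rows>= 4.0
clock: 6.2
eef_pos: [616.1, -136.0, 240.4]
tcp_rot: [[-0.0, -0.288, 0.958], [-0.0, 0.958, 0.288], [-1.0, -0.0, -0.0]]
force: [-0.3, -0.3, 0.1]
opening: 50.9
t 6.25 p [ 615.5 -135.9  237.9] yaw 106.74 tilt [-1.      0.0014 -0.0031] q [-12.4  19.1  10.8  81.9  -0.  -29.2] F [-0.   0.6 -1.6] op 51.3
```

View pics/w2.png

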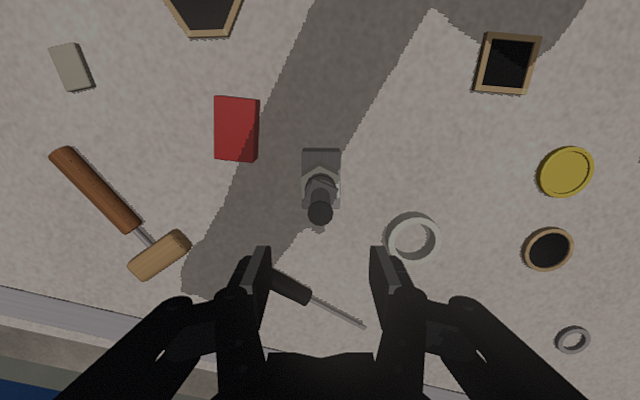

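```bash
python3 - <<'E'
from h import *
im=cv2.imread('pics/w2.png')
c=im[140:240,280:360]; cv2.imwrite('pics/w2z.png',cv2.resize(np.clip(c.astype(float)*1.8,0,255).astype(np.uint8),None,fx=6,fy=6,interpolation=cv2.INTER_CUBIC))
E
```

```text
(no output)
```

View pics/w2z.png

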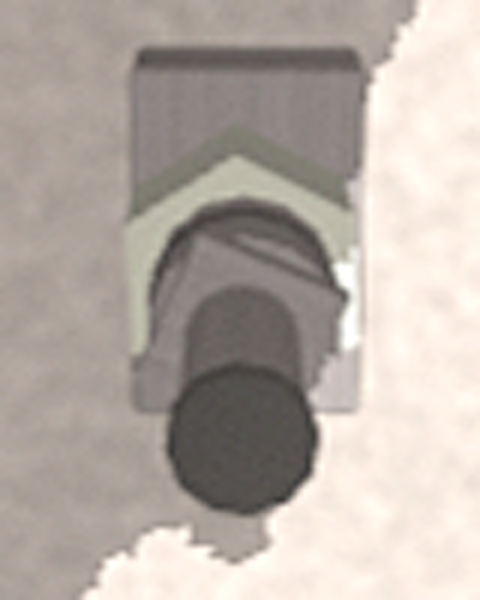

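```bash
python3 - <<'E'
from h import *
import pickle
c=pickle.load(open('w2.pkl','rb'))
z=lambda u,v:(280+u/6-.42,140+v/6-.42)
print('head',px2w(None,[z(243,438),z(318,438)],136,c).round(1))
F=px2w(None,[z(206,233),z(345,292),z(148,355)],90,c)[:,:2];print(F.round(1))
for a,b in [(0,1),(0,2)]:
    d=F[b]-F[a];print(np.hypot(*d),np.degrees(np.arctan2(d[1],d[0])))
print('foot ctr',(F[1]+F[2])/2)
D=px2w(None,[z(150,300),z(335,290),z(243,197)],84,c);print('die',D.round(1))
P=px2w(None,[z(238,155),z(127,225),z(352,213)],56,c);print('pad',P.round(1))
B=px2w(None,[z(133,70),z(360,70),z(135,412),z(358,412)],28,c);print('block',B.round(1),B.mean(0))
E
python3 go.py 618 -135 114 107
```

```text
head [[ 618.5 -134.6  136. ]
 [ 615.7 -125.1  136. ]]
[[ 604.8 -144.6]
 [ 607.6 -121.2]
 [ 626.4 -147.8]]
23.584390006918373 82.98733604006622
21.87940207218188 -8.346777692438371
foot ctr [ 617.0321274 -134.5025847]
die [[ 619.4 -149.7   84. ]
 [ 609.4 -122.    84. ]
 [ 599.1 -140.4   84. ]]
pad [[ 598.7 -141.3   56. ]
 [ 616.  -156.2   56. ]
 [ 602.8 -119.5   56. ]]
block [[ 594.8 -162.7   28. ]
 [ 582.7 -122.7   28. ]
 [ 659.3 -144.3   28. ]
 [ 646.8 -102.4   28. ]] [ 620.89263645 -133.02653726   28.        ]
t 6.3 p [ 615.4 -135.8  239. ] yaw 106.75 tilt [-1.      0.0014 -0.0031] q [-12.4  19.1  10.9  82.   -0.  -29.2] F [0.6 0.5 0.4] op 51.2
units tx,ty,tz [ 5.   -0.01  0.12] wx -0.03 rows>= 5.0
```

```bash
python3 -m crank '[-0.2,0.8,0,0.02,0,0,0, -0.2,0.8,0,0.02,0,0,0, -0.2,0.8,0,0.02,0,0,0, -0.2,0.8,0,0.02,0,0,0, -0.2,0.8,0,0.02,0,0,0]'; python3 go.py 618.4 -134.7 114 107
```

```text
clock: 6.92
eef_pos: [619.3, -135.2, 141.4]
tcp_rot: [[0.001, -0.289, 0.957], [-0.0, 0.957, 0.289], [-1.0, -0.001, 0.001]]
force: [0.2, 1.0, -0.3]
opening: 34.3
t 6.92 p [ 619.3 -135.2  141.4] yaw 106.77 tilt [-1.e+00 -7.e-04  1.e-03] q [-12.3  20.    0.   69.9  -0.  -29.1] F [ 0.2  1.  -0.3] op 34.3
units tx,ty,tz [ 1.09  0.03 -0.03] wx -0.03 rows>= 2.0
```

```bash
python3 -m crank '[-0.2,0.6,0,-0.01,-0.03,0,0, -0.2,0.45,0,0,0,0,0, -0.2,0,0,0,0,0,0]' 30; python3 - <<'E'
from h import *
s=st();cv2.imwrite('pics/w3.png',bot.read_camera('wrist'));
im=bot.read_camera('scene');cv2.imwrite('pics/s3.png',cv2.resize(im[200:300,220:340],None,fx=5,fy=5,interpolation=cv2.INTER_CUBIC))
E
```

```text
clock: 7.3
eef_pos: [618.7, -134.7, 114.1]
tcp_rot: [[-0.001, -0.294, 0.956], [0.0, 0.956, 0.294], [-1.0, 0.0, -0.001]]
force: [0.1, -0.5, 0.1]
opening: 34.3
t 7.3 p [ 618.7 -134.7  114.1] yaw 107.07 tilt [-1.e+00  5.e-04 -1.e-03] q [-12.3  20.7  -2.6  66.8  -0.  -29.4] F [ 0.1 -0.5  0.1] op 34.3
```

View pics/w3.png

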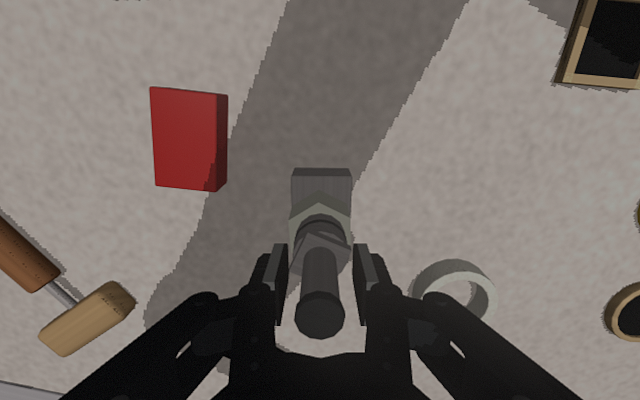

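View pics/s3.png

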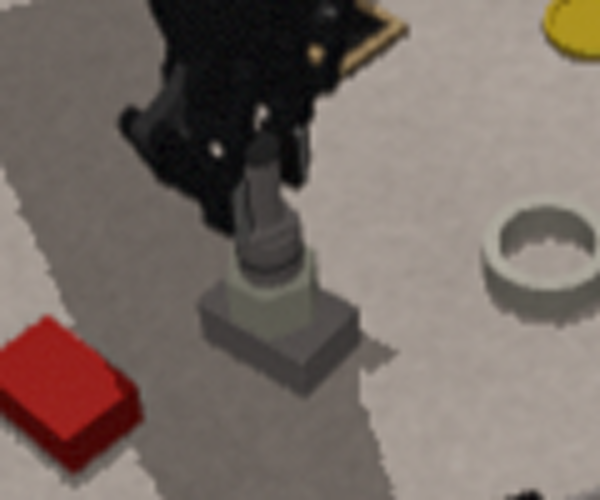

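Setter head (320,312) sits midway between the pads (inner faces ≈287 and 355), so I'm closing.

```bash
python3 -m crank '[-1,0,0,0,0,0,0, -1,0,0,0,0,0,0, -1,0,0,0,0,0,0, -1,0,0,0,0,0,0]' 30
```

```text
clock: 7.9
eef_pos: [619.5, -134.7, 115.2]
tcp_rot: [[0.001, -0.294, 0.956], [-0.0, 0.956, 0.294], [-1.0, -0.001, 0.001]]
force: [0.3, -0.9, 4.0]
opening: 17.4
```

```bash
python3 -m crank '[-1,-0.1,0,0,0,0,0, -1,-0.3,0,0,0,0,0, -1,-0.6,0,0,0,0,0, -1,0,0,0,0,0,0]' 30;python3 - <<'E'
from h import *
cv2.imwrite('pics/w4.png',bot.read_camera('wrist'));
E
python3 go.py 444.8 22.1 140 107
```

```text
clock: 8.4
eef_pos: [620.0, -134.8, 141.5]
tcp_rot: [[0.003, -0.294, 0.956], [-0.001, 0.956, 0.294], [-1.0, -0.001, 0.003]]
force: [0.3, -0.6, -1.8]
opening: 16.9
t 8.45 p [ 619.7 -134.7  140.6] yaw 107.09 tilt [-1.0e+00 -9.0e-04  1.6e-03] q [-12.3  20.1  -0.1  69.8   0.  -29.3] F [ 0.8  0.2 -0.5] op 17.1
units tx,ty,tz [ 0.01  8.05 -4.84] wx 0.01 rows>= 9.0
```

View pics/w4.png

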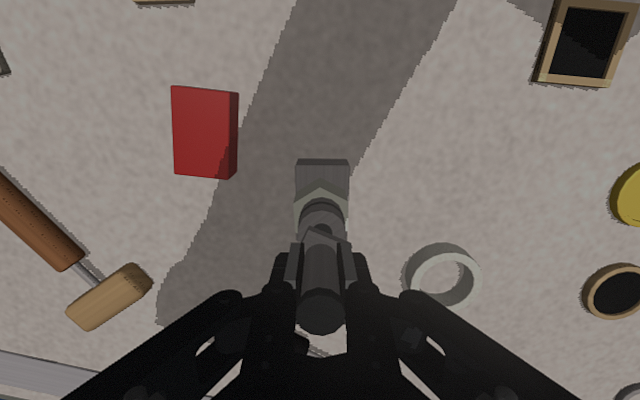

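```bash
python3 -m crank '[-1,0,0.5,-0.3,0,0,0, -1,0,0.9,-0.54,0,0,0, -1,0,0.9,-0.54,0,0,0, -1,0,0.9,-0.54,0,0,0, -1,0,0.9,-0.54,0,0,0]' 30 >/dev/null
python3 -m crank '[-1,0,0.9,-0.54,0,0,0, -1,0,0.9,-0.54,0,0,0, -1,0,0.9,-0.54,0,0,0, -1,0,0.8,-0.5,0,0,0, -1,0,0.45,-0.24,0,0,0]' 30 >/dev/null
python3 -m crank '[-1,0.3,0,0,-0.8,0,0, -1,0.3,0,0,-0.8,0,0, -1,0,0,0,-0.7,0,0, -1,0,0,0,0,0,0]'
python3 - <<'E'
from h import *
import pickle
c=cam('wrist');cv2.imwrite('pics/w5.png',bot.read_camera('wrist'));pickle.dump(c,open('w5.pkl','wb'))
im=bot.read_camera('scene');cv2.imwrite('pics/s5.png',cv2.resize(im[140:240,230:350],None,fx=5,fy=5,interpolation=cv2.INTER_CUBIC))
E
python3 go.py 445 22 39 127
```

```text
clock: 10.2
eef_pos: [444.8, 22.5, 124.5]
tcp_rot: [[0.0, -0.599, 0.801], [-0.0, 0.801, 0.599], [-1.0, -0.0, -0.0]]
force: [-0.8, -0.7, -1.9]
opening: 17.2
t 10.3 p [444.9  22.4 124.6] yaw 126.75 tilt [-1.e+00 -1.e-04  1.e-04] q [  2.9   0.6 -25.7  63.7  -0.  -33.9] F [-0.3  0.2 -1.7] op 17.0
units tx,ty,tz [ 3.42 -0.02 -0.01] wx -0.03 rows>= 4.0
```

View pics/w5.png

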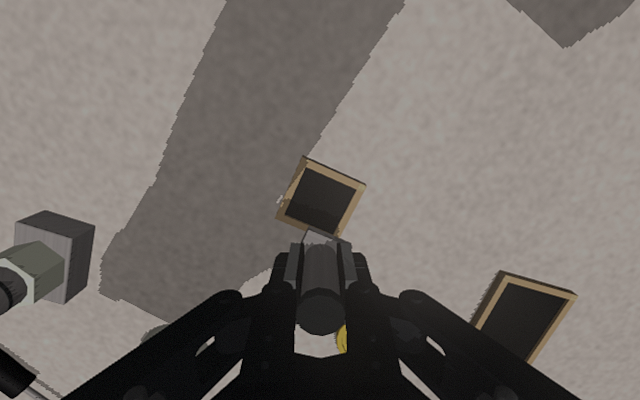

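View pics/s5.png

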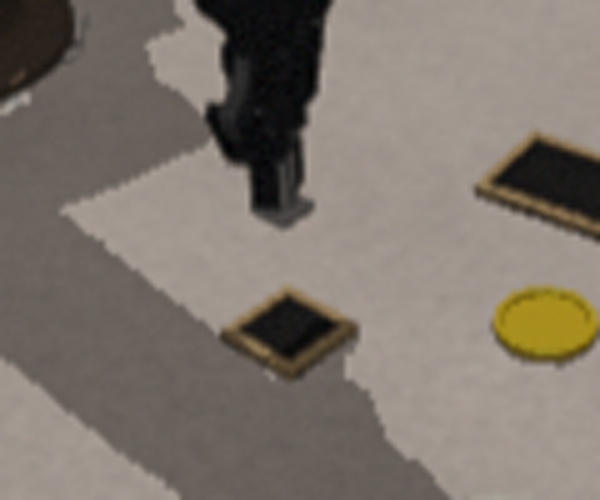

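```bash
python3 - <<'E'
from h import *
import pickle
c=pickle.load(open('w5.pkl','rb'))
im=cv2.imread('pics/w5.png');cv2.imwrite('pics/w5z.png',cv2.resize(im[145:265,260:380],None,fx=5,fy=5,interpolation=cv2.INTER_CUBIC))
P=px2w(None,[(305,157.5),(366,184),(276,216)],9,c)[:,:2];print(P,'ctr',(P[1]+P[2])/2,np.linalg.norm(P[1]-P[0]),np.linalg.norm(P[2]-P[0]))
print(np.degrees(np.arctan2(*(P[1]-P[0])[::-1])))
E
```

```text
[[ 4.21127414e+02 -9.14906658e+00]
 [ 4.09003989e+02  4.36396485e+01]
 [ 4.76410580e+02  4.63659399e-01]] ctr [442.70728466  22.05165397] 54.16295658864301 56.11268153630207
102.93422856733375
```

View pics/w5z.png

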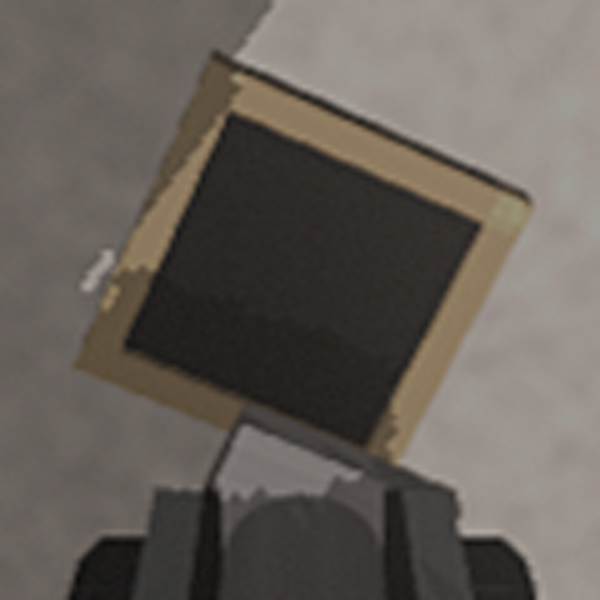

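```bash
python3 -m crank '[-1,0.8,0,0,0,0,0, -1,0.9,0,0,0,0,0, -1,0.9,0,0,0,0,0, -1,0.55,0,0,0,0,0, -1,0.15,0,0,0,0,0]'; python3 -m crank '[-1,0,0,0,0,0,0]'; python3 go.py 444.5 22 37.2 127
```

```text
clock: 10.92
eef_pos: [444.4, 22.4, 41.5]
tcp_rot: [[-0.001, -0.599, 0.801], [-0.0, 0.801, 0.599], [-1.0, 0.001, -0.001]]
force: [-0.3, 0.2, -1.5]
opening: 16.9
clock: 11.05
eef_pos: [445.1, 22.4, 42.4]
tcp_rot: [[0.0, -0.599, 0.8], [0.0, 0.8, 0.599], [-1.0, -0.0, 0.0]]
force: [0.4, -0.2, -0.9]
opening: 17.0
t 11.05 p [445.1  22.4  42.4] yaw 126.83 tilt [-1.e+00 -2.e-04  3.e-04] q [  2.9   4.1 -33.1  52.8   0.  -34. ] F [ 0.4 -0.2 -0.9] op 17.0
units tx,ty,tz [ 0.21  0.   -0.03] wx -0.02 rows>= 1.0
```

```bash
python3 -m crank '[-1,0.06,0,0,0,0,0, -1,0.06,0,0,0,0,0, -1,0,0,0,0,0,0]'; python3 -m crank '[-1,0.04,0,0,0,0,0, -1,0,0,0,0,0,0]';  python3 -m crank '[-1,0.04,0,0,0,0,0, -1,0,0,0,0,0,0]'
```

```text
clock: 11.42
eef_pos: [444.8, 22.4, 39.2]
tcp_rot: [[0.0, -0.6, 0.8], [0.0, 0.8, 0.6], [-1.0, -0.0, 0.0]]
force: [-0.1, -0.6, -1.3]
opening: 17.4
clock: 11.68
eef_pos: [444.7, 22.4, 38.0]
tcp_rot: [[-0.0, -0.6, 0.8], [0.0, 0.8, 0.6], [-1.0, 0.0, -0.0]]
force: [0.2, 0.4, -0.9]
opening: 17.5
clock: 11.92
eef_pos: [444.9, 22.4, 37.3]
tcp_rot: [[0.0, -0.6, 0.8], [0.0, 0.8, 0.6], [-1.0, -0.0, 0.0]]
force: [-0.5, -0.5, 2.2]
opening: 17.4
```

```bash
python3 -m crank '[-1,0.02,0,0,0,0,0, -0.5,0,0,0,0,0,0, -0.3,0,0,0,0,0,0, -0.2,0,0,0,0,0,0]'; python3 -m crank '[-0.1,-0.3,0,0,0,0,0, -0.1,-0.8,0,0,0,0,0, -0.1,-1,0,0,0,0,0, -0.1,-1,0,0,0,0,0, 0.1,-1,0,0,0,0,0]'
python3 - <<'E'
from h import *
import pickle
c=cam('wrist');cv2.imwrite('pics/w6.png',bot.read_camera('wrist'));pickle.dump(c,open('w6.pkl','wb'))
E
python3 go.py 612 -137 170 107
```

```text
clock: 12.42
eef_pos: [444.8, 22.4, 36.5]
tcp_rot: [[0.0, -0.6, 0.8], [0.0, 0.8, 0.6], [-1.0, -0.0, 0.0]]
force: [-0.2, 0.1, -0.2]
opening: 34.3
clock: 13.05
eef_pos: [444.8, 22.4, 140.4]
tcp_rot: [[0.001, -0.6, 0.8], [0.0, 0.8, 0.6], [-1.0, -0.0, 0.0]]
force: [0.0, 0.5, 0.7]
opening: 47.2
t 13.1 p [446.3  22.5 143.6] yaw 126.86 tilt [-1.     -0.0028  0.0042] q [  2.9  -0.  -23.9  65.9   0.  -34. ] F [ 1.1 -0.   2.3] op 47.1
units tx,ty,tz [-1.03 -9.08  1.48] wx 2.31 rows>= 10.0
```

View pics/w6.png

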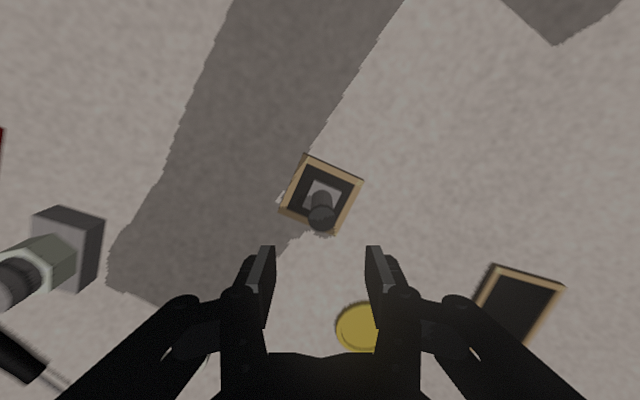

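Setter stands centred and square in its tray (≈(321,195)). Next is the die.

```bash
python3 -m crank '[0.1,-0.4,0,0,0.8,0,0, 0.1,-0.4,0,0,0.8,0,0, 0.1,-0.2,0,0,0.71,0,0]' >/dev/null; python3 go.py 614.5 -135.7 170 107
```

```text
t 13.47 p [445.   22.4 164.8] yaw 106.79 tilt [-1.e+00 -2.e-04  9.e-04] q [  2.9  -0.5 -21.6  68.8  -0.  -13.9] F [-0.5  0.5 -0.5] op 46.8
units tx,ty,tz [-0.2  -8.01  4.66] wx -0.02 rows>= 9.0
```

```bash
python3 -m crank '[0.1,0,-0.9,0.52,0,0,0, 0.1,0,-0.9,0.52,0,0,0, 0.1,0,-0.9,0.52,0,0,0, 0.1,0,-0.9,0.52,0,0,0, 0.1,0,-0.9,0.52,0,0,0]' >/dev/null
python3 -m crank '[0.1,0,-0.9,0.52,-0.02,0,0, 0.1,0,-0.9,0.52,0,0,0, 0.1,0,-0.9,0.52,0,0,0, 0.1,0,-0.81,0.5,0,0,0, 0.1,0,0,0,0,0,0]' >/dev/null
python3 - <<'E'
from h import *
import pickle
s=st();c=cam('wrist');im=bot.read_camera('wrist');cv2.imwrite('pics/w7.png',im);pickle.dump(c,open('w7.pkl','wb'))
cv2.imwrite('pics/w7z.png',cv2.resize(np.clip(im[150:280,260:380]*1.5,0,255).astype(np.uint8),None,fx=4.5,fy=4.5,interpolation=cv2.INTER_CUBIC))
E
```

```text
t 14.72 p [ 615.6 -135.8  163.4] yaw 107.1 tilt [-1.e+00  2.e-04 -3.e-04] q [-12.4  19.4   1.9  72.5  -0.  -29.5] F [0.3 0.5 0.1] op 46.9
```

View pics/w7z.png

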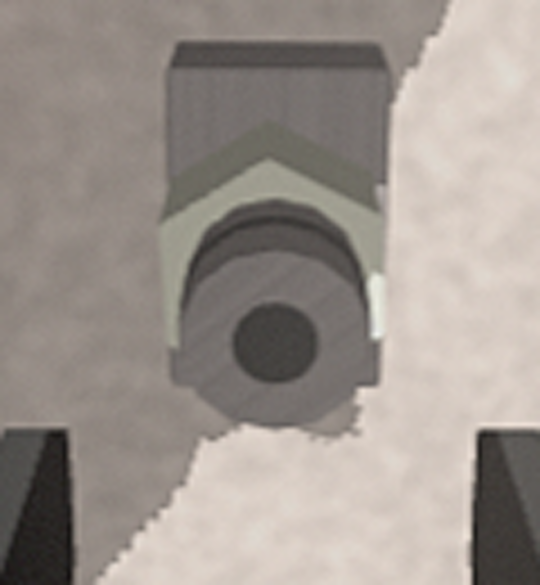

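```bash
python3 - <<'E'
from h import *
import pickle
c=pickle.load(open('w7.pkl','rb'))
z=lambda u,v:(260+u/4.5-.39,150+v/4.5-.39)
print('die',px2w(None,[z(275,340),z(180,340),z(370,340),z(275,250),z(275,428)],84,c).round(1))
print('pad',px2w(None,[z(268,158),z(162,222),z(383,212)],56,c).round(1))
B=px2w(None,[z(167,70),z(390,70),z(170,384),z(380,384)],28,c);print('block',B.round(1),B.mean(0))
E
python3 go.py 615.5 -135.5 109 107
```

```text
die [[ 619.8 -133.8   84. ]
 [ 624.3 -148.4   84. ]
 [ 615.3 -119.1   84. ]
 [ 605.  -138.3   84. ]
 [ 634.9 -129.1   84. ]]
pad [[ 598.6 -141.5   56. ]
 [ 615.5 -156.1   56. ]
 [ 602.2 -119.    56. ]]
block [[ 595.2 -163.    28. ]
 [ 582.5 -121.9   28. ]
 [ 659.2 -144.4   28. ]
 [ 646.3 -102.5   28. ]] [ 620.80724626 -132.95150597   28.        ]
t 14.78 p [ 614.8 -135.1  163.5] yaw 107.13 tilt [-1.e+00  7.e-04 -8.e-04] q [-12.4  19.3   1.8  72.5   0.  -29.5] F [-1.   0.9  0.4] op 47.0
units tx,ty,tz [ 2.18 -0.03  0.02] wx 0.02 rows>= 3.0
```

```bash
python3 -m crank '[0.1,0.7,0,0.2,0,0,0, 0.1,0.8,0,0,0,0,0, 0.1,0.8,0,0,0,0,0, 0.1,0.6,0,0,0,0,0, 0.1,0,0,0,0,0,0]' >/dev/null; python3 go.py 619.8 -133.8 82 107; python3 - <<'E'
from h import *
im=bot.read_camera('wrist');cv2.imwrite('pics/w8.png',im)
E
python3 -c "
from h import *
st()"
```

```text
t 15.4 p [ 618.4 -132.7   89.8] yaw 107.2 tilt [-1.      0.0016 -0.0026] q [-12.1  21.4  -4.7  64.1   0.  -29.3] F [ 0.6 -0.8 -0.1] op 47.0
units tx,ty,tz [ 0.31 -0.06  0.04] wx 0.02 rows>= 1.0
t 15.45 p [ 619.2 -133.    91. ] yaw 107.19 tilt [-1.e+00  6.e-04 -1.e-03] q [-12.1  21.3  -4.6  64.1   0.  -29.3] F [0.5 0.7 0.1] op 46.8
```

View pics/w8.png

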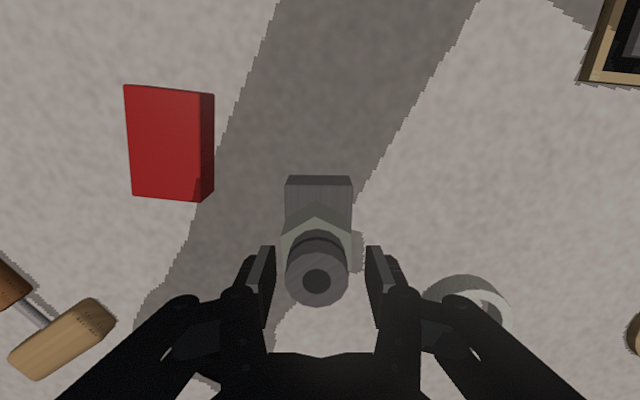

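```bash
python3 -m crank '[0.1,0.34,-0.05,0.03,0.02,0,0, 0.1,0,0,0,0,0,0, -0.2,0,0,0,0,0,0, -0.2,0,0,0,0,0,0]' 45; python3 go.py 619.8 -133.8 82 107
```

```text
clock: 15.95
eef_pos: [620.9, -134.4, 83.4]
tcp_rot: [[0.0, -0.292, 0.956], [-0.0, 0.956, 0.292], [-1.0, -0.0, 0.0]]
force: [-0.6, 0.3, 0.1]
opening: 34.4
t 15.95 p [ 620.9 -134.4   83.4] yaw 107.0 tilt [-1.e+00 -2.e-04  4.e-04] q [-12.2  21.7  -5.1  63.2   0.  -29.2] F [-0.6  0.3  0.1] op 34.4
units tx,ty,tz [ 0.05  0.04 -0.04] wx -0.0 rows>= 1.0
```

```bash
python3 -m crank '[-0.2,0.04,0,-0.02,0,0,0, -1,0,0,0,0,0,0, -1,0,0,0,0,0,0, -1,0,0,0,0,0,0]' 45; python3 -m crank '[-1,-0.1,0,0,0,0,0, -1,-0.3,0,0,0,0,0, -1,-0.6,0,0,0,0,0, -1,-0.4,0,0,0,0,0]' 45;python3 - <<'E'
from h import *
cv2.imwrite('pics/w9.png',bot.read_camera('wrist'));
E
python3 go.py 631 181 115 107
```

```text
clock: 16.45
eef_pos: [620.4, -134.5, 82.3]
tcp_rot: [[0.0, -0.292, 0.956], [0.0, 0.956, 0.292], [-1.0, -0.0, 0.0]]
force: [-0.5, 0.6, 3.7]
opening: 30.7
clock: 16.95
eef_pos: [620.7, -134.7, 118.6]
tcp_rot: [[0.001, -0.292, 0.956], [-0.0, 0.956, 0.292], [-1.0, -0.001, 0.001]]
force: [0.6, -0.3, -2.1]
opening: 30.8
t 17.0 p [ 621.3 -134.8  120. ] yaw 107.0 tilt [-1.     -0.0017  0.0029] q [-12.2  20.6  -1.9  67.3  -0.  -29.2] F [ 0.3 -0.7 -0.8] op 30.5
units tx,ty,tz [ 0.19 11.97  4.06] wx -0.0 rows>= 12.0
```

View pics/w9.png

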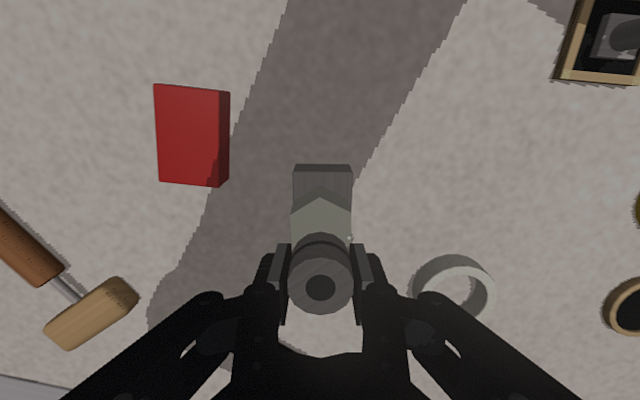

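```bash
python3 -m crank '[-1,0,0.5,0.17,0,0,0, -1,0,0.94,0.32,0,0,0, -1,0,0.94,0.32,0,0,0, -1,0,0.94,0.32,0,0,0, -1,0,0.94,0.32,0,0,0]' 45 >/dev/null
python3 -m crank '[-1,0,0.94,0.32,0,0,0, -1,0,0.94,0.32,0,0,0, -1,0,0.94,0.32,0,0,0, -1,0,0.94,0.32,0,0,0, -1,0,0.94,0.32,0,0,0]' 45 >/dev/null
python3 -m crank '[-1,0,0.94,0.32,0,0,0, -1,0,0.94,0.32,0,0,0, -1,0,0.8,0.27,0,0,0, -1,0,0.33,0.1,0,0,0, -1,0,0,0,0,0,0]' 45 >/dev/null
python3 - <<'E'
from h import *
import pickle
c=cam('wrist');im=bot.read_camera('wrist');cv2.imwrite('pics/w10.png',im);pickle.dump(c,open('w10.pkl','wb'))
E
python3 go.py 631 181 34 107
```

```text
t 18.93 p [629.8 181.2 116.9] yaw 107.0 tilt [-1.e+00 -4.e-04 -2.e-04] q [16.1 22.9  1.  68.1 -0.  -0.9] F [-0.4 -0.5 -1.7] op 30.2
units tx,ty,tz [ 3.32 -0.02  0.04] wx 0.0 rows>= 4.0
```

View pics/w10.png

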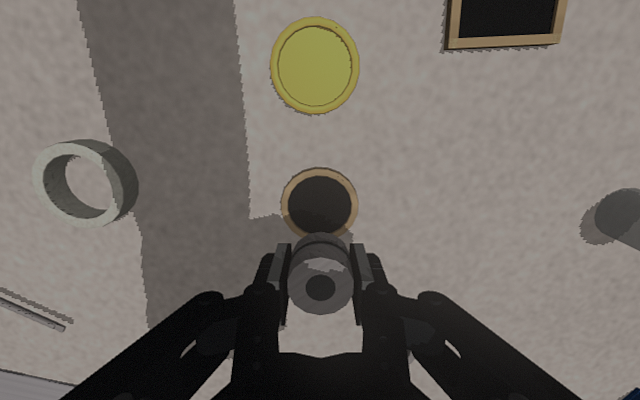

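```bash
python3 - <<'E'
from h import *
import pickle
c=pickle.load(open('w10.pkl','rb'))
P=px2w(None,[(281,206),(357.5,206),(319.5,168)],9,c);print(P.round(1))
p=P[2][:2]+32*np.array([.956,.292]);print(p, (P[0]+P[1])/2)
im=cv2.imread('pics/w10.png').astype(int);m=((im[160:245,270:370,2]-im[160:245,270:370,0])>25).astype(np.uint8)
k=np.argwhere(m)[:,::-1]+[270,160]
h=cv2.convexHull(k.astype(np.int32))[:,0]
w=px2w(None,h,9,c)[:,:2]
from scipy.optimize import least_squares
r=least_squares(lambda q:np.hypot(w[:,0]-q[0],w[:,1]-q[1])-q[2],[630,181,32],loss='soft_l1');print(r.x,np.abs(r.fun).max())
E
```

```text
[[639.2 151.7   9. ]
 [621.  211.    9. ]
 [600.  172.4   9. ]]
[630.54563447 181.69710272] [630.10869783 181.34785067   9.        ]
[629.99840267 181.28484477  31.35028664] 0.5788201290293955
```

```bash
python3 -m crank '[-1,0.7,0,0.03,0,0,0, -1,0.9,0,0,0,0,0, -1,0.9,0,0,0,0,0, -1,0.54,0,0,0,0,0, -1,0.1,0,0,0,0,0]' 45; python3 -m crank '[-1,0,0,0,0,0,0]'
```

```text
clock: 19.55
eef_pos: [629.8, 180.8, 37.0]
tcp_rot: [[-0.002, -0.292, 0.957], [-0.001, 0.957, 0.292], [-1.0, -0.0, -0.002]]
force: [0.6, -0.2, -3.1]
opening: 30.4
clock: 19.68
eef_pos: [630.9, 181.4, 38.8]
tcp_rot: [[0.0, -0.292, 0.956], [0.0, 0.956, 0.292], [-1.0, -0.0, 0.0]]
force: [-0.1, -0.1, -1.3]
opening: 30.2
```

```bash
python3 -m crank '[-1,0.08,0,0,0,0,0, -1,0.08,0,0,0,0,0, -1,0,0,0,0,0,0]'; python3 -m crank '[-1,0.05,0,0,0,0,0, -1,0,0,0,0,0,0]';  python3 -m crank '[-1,0.04,0,0,0,0,0, -1,0,0,0,0,0,0]'
```

```text
clock: 20.05
eef_pos: [630.6, 181.6, 34.6]
tcp_rot: [[0.0, -0.292, 0.956], [0.0, 0.956, 0.292], [-1.0, 0.0, 0.0]]
force: [-0.2, -0.3, -2.2]
opening: 30.1
clock: 20.3
eef_pos: [630.5, 181.6, 33.2]
tcp_rot: [[-0.0, -0.292, 0.956], [-0.0, 0.956, 0.292], [-1.0, 0.0, -0.0]]
force: [0.3, 0.4, -1.3]
opening: 30.8
clock: 20.55
eef_pos: [630.6, 181.6, 32.4]
tcp_rot: [[0.0, -0.292, 0.956], [0.0, 0.956, 0.292], [-1.0, -0.0, 0.0]]
force: [0.4, 0.5, -1.7]
opening: 30.3
```

```bash
python3 -m crank '[-1,0.03,0,0,0,0,0, -1,0,0,0,0,0,0]'; python3 -m crank '[-1,0.03,0,0,0,0,0, -1,0,0,0,0,0,0]'
```

```text
clock: 20.8
eef_pos: [630.7, 181.6, 32.4]
tcp_rot: [[0.001, -0.292, 0.956], [0.0, 0.956, 0.292], [-1.0, -0.0, 0.001]]
force: [-1.9, -1.1, 5.3]
opening: 30.4
clock: 21.05
eef_pos: [630.7, 181.6, 32.3]
tcp_rot: [[0.001, -0.292, 0.956], [0.0, 0.956, 0.292], [-1.0, -0.0, 0.001]]
force: [-4.2, -1.1, 10.2]
opening: 30.8
```

```bash
python3 -m crank '[-0.2,0,0,0,0,0,0, -0.1,0,0,0,0,0,0, 0.05,0,0,0,0,0,0, 0.05,0,0,0,0,0,0]'; python3 -m crank '[0.05,-0.3,0,0,0,0,0, 0.05,-0.8,0,0,0,0,0, 0.1,-1,0,0,0,0,0, 0.1,-1,0,0,0,0,0, 0.15,-1,0,0,0,0,0]'
python3 - <<'E'
from h import *
import pickle
c=cam('wrist');cv2.imwrite('pics/w11.png',bot.read_camera('wrist'));pickle.dump(c,open('w11.pkl','wb'))
E
python3 go.py 617 -134 150 107
```

```text
clock: 21.55
eef_pos: [630.5, 181.5, 30.6]
tcp_rot: [[-0.0, -0.292, 0.956], [-0.0, 0.956, 0.292], [-1.0, -0.0, -0.0]]
force: [-0.4, 0.1, -0.1]
opening: 44.9
clock: 22.18
eef_pos: [630.6, 181.5, 134.8]
tcp_rot: [[0.001, -0.292, 0.956], [0.0, 0.956, 0.292], [-1.0, 0.0, 0.001]]
force: [-0.3, 0.1, -0.1]
opening: 49.3
t 22.23 p [632.  182.  138.6] yaw 107.0 tilt [-1.0e+00 -1.0e-04  5.6e-03] q [16.1 22.5  3.1 70.3  0.  -0.9] F [0.7 0.4 1.5] op 49.0
units tx,ty,tz [ -0.48 -11.91  -4.27] wx 0.0 rows>= 12.0
```

View pics/w11.png

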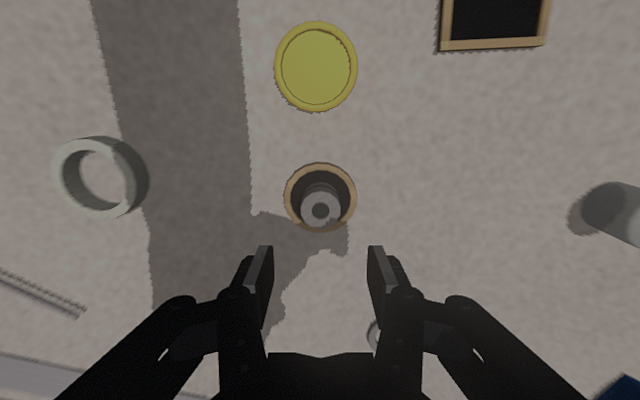

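Die sits centred in the round tray (≈(320,202)). Next is the pad.

```bash
python3 -m crank '[0.2,-0.1,-0.9,-0.32,0,0,0, 0.2,0,-0.94,-0.34,0,0,0, 0.2,0,-0.94,-0.34,0,0,0, 0.2,0,-0.94,-0.34,0,0,0, 0.2,0,-0.94,-0.34,0,0,0]' >/dev/null
python3 -m crank '[0.2,0,-0.94,-0.34,0,0,0, 0.2,0,-0.94,-0.34,0,0,0, 0.2,0,-0.94,-0.34,0,0,0, 0.2,0,-0.94,-0.34,0,0,0, 0.2,0,-0.94,-0.34,0,0,0]' >/dev/null
python3 -m crank '[0.2,0,-0.94,-0.34,0,0,0, 0.2,0,-0.94,-0.34,0,0,0, 0.2,0,-0.67,-0.21,0,0,0, 0.2,0,0,0,0,0,0]' >/dev/null
python3 - <<'E'
from h import *
import pickle
s=st();c=cam('wrist');im=bot.read_camera('wrist');cv2.imwrite('pics/w12.png',im);pickle.dump(c,open('w12.pkl','wb'))
cv2.imwrite('pics/w12z.png',cv2.resize(np.clip(im[150:280,260:380]*1.5,0,255).astype(np.uint8),None,fx=4.5,fy=4.5,interpolation=cv2.INTER_CUBIC))
E
```

```text
t 23.98 p [ 614.9 -136.1  135.2] yaw 106.85 tilt [-1.e+00  5.e-04 -7.e-04] q [-12.5  19.8  -1.1  69.2   0.  -29.3] F [-0.3  0.5 -0.3] op 51.2
```

View pics/w12z.png

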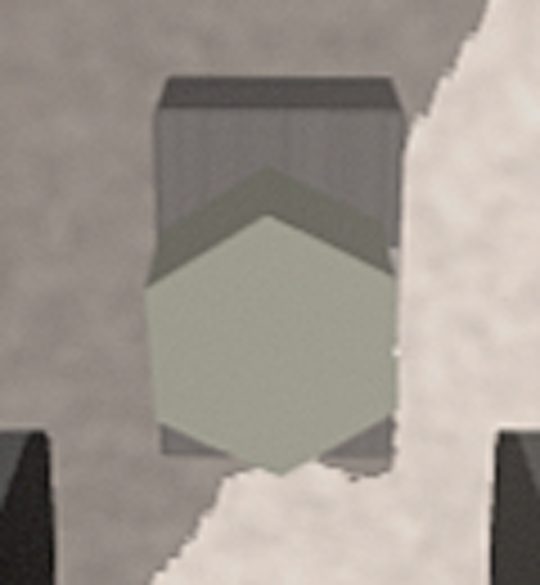

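```bash
python3 - <<'E'
from h import *
import pickle
c=pickle.load(open('w12.pkl','rb'))
z=lambda u,v:(260+u/4.5-.39,150+v/4.5-.39)
P=px2w(None,[z(267,215),z(395,277),z(390,412),z(280,475),z(160,422),z(146,290)],56,c)[:,:2]
print(P.round(1),P.mean(0))
C=P.mean(0)
for p in P: d=p-C;print(np.hypot(*d).round(1),np.degrees(np.arctan2(d[1],d[0])).round(1))
B=px2w(None,[z(155,107),z(405,107),z(160,456),z(392,456)],28,c);print('block',B.round(1),B.mean(0))
for a,b in [(0,1),(0,2),(1,3),(2,3)]:
    d=B[b]-B[a];print(np.linalg.norm(d).round(1),np.degrees(np.arctan2(d[1],d[0])).round(1))
E
python3 go.py 619.2 -135 54 107
```

```text
[[ 599.  -141.5]
 [ 603.1 -119.1]
 [ 625.8 -112.3]
 [ 642.2 -126.2]
 [ 638.5 -148. ]
 [ 616.6 -156.3]] [ 620.85523452 -133.90053394]
23.1 -160.9
23.2 140.2
22.1 77.1
22.7 19.8
22.6 -38.7
22.8 -100.7
block [[ 594.6 -163.2   28. ]
 [ 582.1 -121.7   28. ]
 [ 659.8 -144.4   28. ]
 [ 647.1 -102.4   28. ]] [ 620.92473816 -132.90763273   28.        ]
43.4 106.8
67.8 16.0
67.8 16.5
43.9 106.8
t 24.02 p [ 615.  -135.1  135.4] yaw 106.91 tilt [-1.e+00  7.e-04 -5.e-04] q [-12.4  19.8  -1.1  69.2   0.  -29.3] F [-0.4  1.1  0.4] op 51.2
units tx,ty,tz [ 3.25 -0.05  0.16] wx -0.01 rows>= 4.0
```

```bash
python3 -m crank '[0.2,0.6,-0.02,0.24,0,0,0, 0.2,0.8,0,0,-0.3,0,0, 0.2,0.8,0,0,0,0,0, 0.2,0.6,0,0,0,0,0, 0.2,0,0,0,0,0,0]' >/dev/null; python3 go.py 620.9 -133.9 54 109.5; python3 - <<'E'
from h import *
im=bot.read_camera('wrist');cv2.imwrite('pics/w13.png',im)
E
python3 -c "
from h import *
st()"
```

```text
t 24.65 p [ 620.6 -132.3   63.9] yaw 109.63 tilt [-1.      0.0017 -0.0025] q [-12.   22.4  -6.6  61.2   0.  -31.7] F [-0.5 -0.3  0.2] op 51.0
units tx,ty,tz [ 0.4  -0.07 -0.01] wx 0.02 rows>= 1.0
t 24.7 p [ 621.2 -132.6   65.1] yaw 109.62 tilt [-1.0e+00  7.0e-04 -1.1e-03] q [-12.   22.4  -6.5  61.2   0.  -31.7] F [-0.2 -0.9  0.6] op 51.3
```

View pics/w13.png

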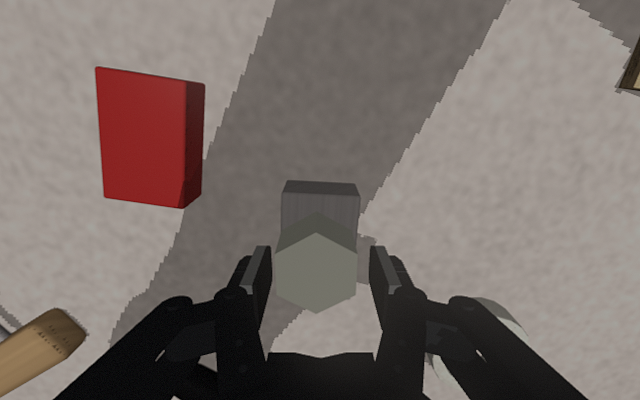

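```bash
python3 -m crank '[0.2,0.42,-0.06,-0.01,0,0,0, 0.2,0,0,0,0,0,0, 0,0,0,0,0,0,0, 0,0,0,0,0,0,0]' 30; python3 go.py 620.9 -133.9 54 109.5
```

```text
clock: 25.2
eef_pos: [621.9, -134.7, 55.7]
tcp_rot: [[0.001, -0.335, 0.942], [-0.0, 0.942, 0.335], [-1.0, -0.0, 0.001]]
force: [0.6, 0.8, -0.1]
opening: 42.6
t 25.2 p [ 621.9 -134.7   55.7] yaw 109.57 tilt [-1.e+00 -3.e-04  5.e-04] q [-12.2  22.7  -7.2  60.    0.  -31.8] F [ 0.6  0.8 -0.1] op 42.6
units tx,ty,tz [ 0.07  0.04 -0.03] wx 0.01 rows>= 1.0
```

```bash
python3 -m crank '[0,0.06,0.03,-0.02,0,0,0, -0.3,0,0,0,0,0,0, -1,0,0,0,0,0,0, -1,0,0,0,0,0,0]' 30; python3 -m crank '[-1,-0.1,0,0,0,0,0, -1,-0.3,0,0,0,0,0, -1,-0.6,0,0,0,0,0, -1,-0.8,0,0,0,0,0, -1,-0.5,0,0,0,0,0]' 30;python3 - <<'E'
from h import *
cv2.imwrite('pics/w14.png',bot.read_camera('wrist'));
E
python3 go.py 477.5 -302 110 109.5
```

```text
clock: 25.7
eef_pos: [621.0, -134.1, 54.0]
tcp_rot: [[0.0, -0.335, 0.942], [-0.0, 0.942, 0.335], [-1.0, -0.0, 0.0]]
force: [-0.4, 0.6, 2.6]
opening: 39.9
clock: 26.32
eef_pos: [621.6, -134.2, 113.4]
tcp_rot: [[0.002, -0.335, 0.942], [-0.0, 0.942, 0.335], [-1.0, -0.001, 0.002]]
force: [0.3, 0.1, -0.2]
opening: 39.4
t 26.38 p [ 622.1 -134.4  114.8] yaw 109.58 tilt [-1.     -0.0021  0.0034] q [-12.2  20.8  -2.3  66.7  -0.  -31.8] F [ 0.3 -0.1  1. ] op 39.3
units tx,ty,tz [ 0.18 -4.38 -7.7 ] wx 0.01 rows>= 8.0
```

View pics/w14.png

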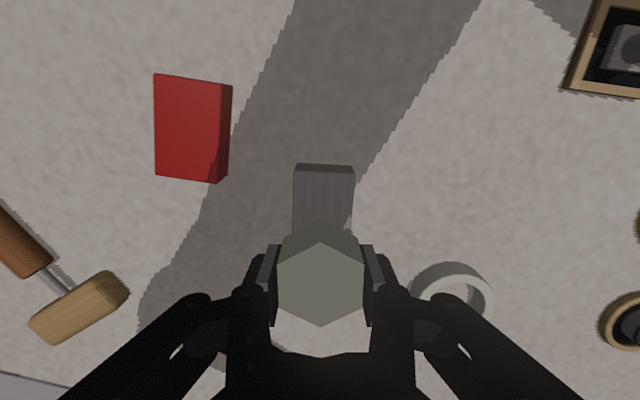

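```bash
python3 -m crank '[-1,0,-0.28,-0.5,0,0,0, -1,0,-0.53,-0.93,0,0,0, -1,0,-0.53,-0.93,0,0,0, -1,0,-0.53,-0.93,0,0,0, -1,0,-0.53,-0.93,0,0,0]' 30 >/dev/null
python3 -m crank '[-1,0,-0.53,-0.93,0,0,0, -1,0,-0.53,-0.93,0,0,0, -1,0,-0.53,-0.93,0,0,0, -1,0,-0.4,-0.7,0,0,0, -1,0,0,0,0,0,0]' 30 >/dev/null
python3 -m crank '[-1,0,0,0,0.9,0,0, -1,0,0,0,0.9,0,0, -1,0,0,0,0.9,0,0, -1,0,0,0,0.9,0,0, -1,0,0,0,0,0,0]' 30 >/dev/null
python3 - <<'E'
from h import *
import pickle
c=cam('wrist');im=bot.read_camera('wrist');cv2.imwrite('pics/w15.png',im);pickle.dump(c,open('w15.pkl','wb'))
E
python3 go.py 477.5 -302 32 78
```

```text
t 28.3 p [ 476.3 -301.6  111.1] yaw 78.82 tilt [-1.e+00  3.e-04 -2.e-04] q [-32.3  13.5 -12.7  63.9   0.  -21.2] F [ 0.3  0.9 -0.8] op 39.5
units tx,ty,tz [ 3.16 -0.01  0.05] wx 0.1 rows>= 4.0
```

View pics/w15.png

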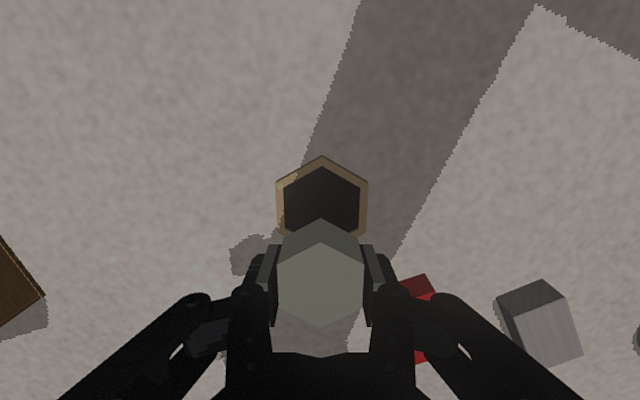

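```bash
python3 - <<'E'
from h import *
import pickle
c=pickle.load(open('w15.pkl','rb'))
P=px2w(None,[(321.5,155),(276,183),(368.5,181.5)],9,c)[:,:2];print(P)
n=np.array([np.cos(np.radians(78)),np.sin(np.radians(78))])
print(P@n,np.linalg.norm(P[1]-P[2]))
d=P[2]-P[1];print(np.degrees(np.arctan2(d[1],d[0])))
x=np.array([n[1],-n[0]]);print('ctr',P[0]+41.57*x,'mid proj',(P[1]+P[2])@n/2,'ctr alt',(P[1]+P[2])/2+20.8*x)
E
```

```text
[[ 434.90538748 -292.89391354]
 [ 449.36038644 -331.49979741]
 [ 462.11139801 -261.39862427]]
[-196.07156434 -230.82845375 -159.60807506] 71.25140539543965
79.69092576269114
ctr [ 475.56698324 -301.53680253] mid proj -195.21826440323463 ctr alt [ 476.08136232 -300.77377401]
```

```bash
python3 -m crank '[-1,0.6,0,0,0,0,0, -1,0.8,0,0,0,0,0, -1,0.8,0,0,0,0,0, -1,0.6,0,0,0,0,0, -1,0.2,0,0,0,0,0]' 30 >/dev/null; python3 -m crank '[-1,0,0,0,0,0,0]'; python3 -m crank '[-1,0.06,0,0,0,0,0, -1,0.04,0,0,0,0,0, -1,0,0,0,0,0,0]'
```

```text
clock: 29.05
eef_pos: [476.1, -302.0, 36.1]
tcp_rot: [[-0.0, 0.197, 0.98], [0.0, 0.98, -0.197], [-1.0, 0.0, -0.0]]
force: [0.6, -0.1, -0.7]
opening: 39.0
clock: 29.42
eef_pos: [476.3, -302.2, 34.1]
tcp_rot: [[0.0, 0.197, 0.98], [-0.0, 0.98, -0.197], [-1.0, -0.0, 0.0]]
force: [0.1, 0.2, -0.9]
opening: 39.2
```

```bash
python3 -m crank '[-1,0.05,0,0,0,0,0, -1,0,0,0,0,0,0]'; python3 -m crank '[-1,0.04,0,0,0,0,0, -1,0,0,0,0,0,0]'; python3 -m crank '[-1,0.03,0,0,0,0,0, -1,0,0,0,0,0,0]'
```

```text
clock: 29.68
eef_pos: [476.1, -302.0, 32.5]
tcp_rot: [[-0.0, 0.197, 0.98], [0.0, 0.98, -0.197], [-1.0, 0.0, -0.0]]
force: [-0.7, 0.6, -0.4]
opening: 39.7
clock: 29.92
eef_pos: [476.2, -302.1, 31.9]
tcp_rot: [[0.0, 0.197, 0.98], [-0.0, 0.98, -0.197], [-1.0, -0.0, 0.0]]
force: [-1.3, 0.8, 3.2]
opening: 39.7
clock: 30.18
eef_pos: [476.2, -302.1, 31.9]
tcp_rot: [[0.001, 0.197, 0.98], [-0.0, 0.98, -0.197], [-1.0, -0.0, 0.001]]
force: [-2.5, 1.8, 10.1]
opening: 39.3
```

```bash
python3 -m crank '[0,0,0,0,0,0,0, 0.1,0,0,0,0,0,0, 0.25,0,0,0,0,0,0, 0.25,0,0,0,0,0,0]'; python3 -m crank '[0.25,-0.3,0,0,0,0,0, 0.25,-0.8,0,0,0,0,0, 0.25,-1,0,0,0,0,0, 0.35,-1,0,0,0,0,0, 0.35,-1,0,0,0,0,0]'
python3 - <<'E'
from h import *
cv2.imwrite('pics/w16.png',bot.read_camera('wrist'))
E
python3 -m crank '[0.35,0,0,0,-0.8,0,0, 0.35,0,0,0,-0.8,0,0, 0.35,0,0,0,-0.8,0,0, 0.35,0,0,0,-0.8,0,0]'>/dev/null; python3 go.py 617 -134 130 106.5
```

```text
clock: 30.68
eef_pos: [476.1, -302.0, 30.6]
tcp_rot: [[-0.0, 0.197, 0.98], [0.0, 0.98, -0.197], [-1.0, 0.0, -0.0]]
force: [0.2, 0.0, -1.0]
opening: 53.1
clock: 31.3
eef_pos: [476.2, -302.1, 134.7]
tcp_rot: [[0.001, 0.197, 0.98], [-0.0, 0.98, -0.197], [-1.0, -0.0, 0.001]]
force: [-0.4, -0.6, -0.5]
opening: 57.5
t 31.85 p [ 476.1 -302.1  133.4] yaw 106.37 tilt [-1.e+00 -2.e-04  1.e-04] q [-32.4  12.8 -10.6  66.5   0.  -48.8] F [ 0.1 -0.4  0.2] op 58.0
units tx,ty,tz [0.14 4.86 7.3 ] wx -0.02 rows>= 8.0
```

View pics/w16.png

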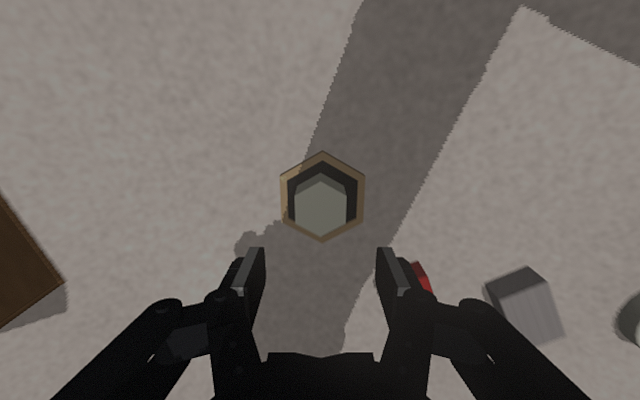

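```bash
python3 -m crank '[0.35,0,0.55,0.82,0,0,0, 0.35,0,0.61,0.92,0,0,0, 0.35,0,0.61,0.92,0,0,0, 0.35,0,0.61,0.92,0,0,0, 0.35,0,0.61,0.92,0,0,0]' >/dev/null
python3 -m crank '[0.35,0,0.61,0.92,0,0,0, 0.35,0,0.61,0.92,0,0,0, 0.35,0,0.61,0.92,0,0,0, 0.35,0,0.04,0.04,0,0,0, 0.35,0,0,0,0,0,0]' >/dev/null
python3 - <<'E'
from h import *
import pickle
s=st();c=cam('wrist');im=bot.read_camera('wrist');cv2.imwrite('pics/w17.png',im);pickle.dump(c,open('w17.pkl','wb'))
cv2.imwrite('pics/w17z.png',cv2.resize(np.clip(im[150:280,260:380]*1.5,0,255).astype(np.uint8),None,fx=4.5,fy=4.5,interpolation=cv2.INTER_CUBIC))
E
```

```text
t 33.1 p [ 617.3 -134.8  133.2] yaw 106.15 tilt [-1.e+00 -1.e-04 -5.e-04] q [-12.3  20.1  -1.   69.   -0.  -28.5] F [ 0.2 -0.2 -0.1] op 57.3
```

View pics/w17z.png

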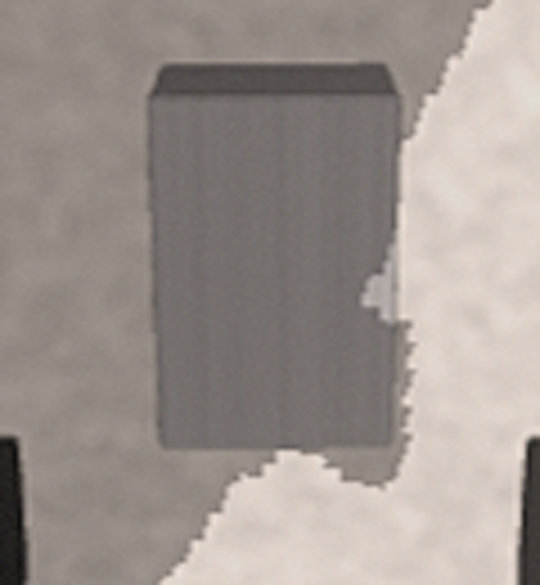

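```bash
python3 - <<'E'
from h import *
import pickle
c=pickle.load(open('w17.pkl','rb'))
z=lambda u,v:(260+u/4.5-.39,150+v/4.5-.39)
B=px2w(None,[z(149,95),z(401,95),z(158,448),z(391,448)],28,c);print('block',B.round(1),B.mean(0))
for a,b in [(0,1),(0,2),(1,3),(2,3)]:
    d=B[b]-B[a];print(np.linalg.norm(d).round(1),np.degrees(np.arctan2(d[1],d[0])).round(1))
E
python3 go.py 620.9 -133 40 106.5
```

```text
block [[ 594.6 -163.2   28. ]
 [ 582.6 -121.7   28. ]
 [ 659.6 -144.7   28. ]
 [ 647.5 -102.8   28. ]] [ 621.06317586 -133.08470728   28.        ]
43.2 106.1
67.7 15.9
67.7 16.3
43.6 106.1
t 33.15 p [ 617.2 -135.1  133.3] yaw 106.12 tilt [-1.e+00 -1.e-04 -4.e-04] q [-12.3  20.   -1.   69.   -0.  -28.5] F [ 0.2 -0.1  0.3] op 57.4
units tx,ty,tz [3.73 0.04 0.17] wx -0.04 rows>= 4.0
```

```bash
python3 -m crank '[0.35,0.7,0.03,0.17,0,0,0, 0.35,0.9,0,0,0,0,0, 0.35,0.9,0,0,0,0,0, 0.35,0.9,0,0,0,0,0, 0.35,0.4,0,0,0,0,0]' >/dev/null; python3 -m crank '[0.35,0,0,0,0,0,0]' >/dev/null; python3 go.py 621 -133 27 106.1; python3 - <<'E'
from h import *
im=bot.read_camera('wrist');cv2.imwrite('pics/w18.png',im)
E
```

```text
t 33.9 p [ 620.7 -132.9   37.2] yaw 106.12 tilt [-1.0e+00  9.0e-04 -1.8e-03] q [-12.1  23.4  -8.7  58.    0.  -28.2] F [0.1 0.4 0.8] op 57.5
units tx,ty,tz [ 0.41 -0.01  0.01] wx 0.0 rows>= 1.0
```

View pics/w18.png

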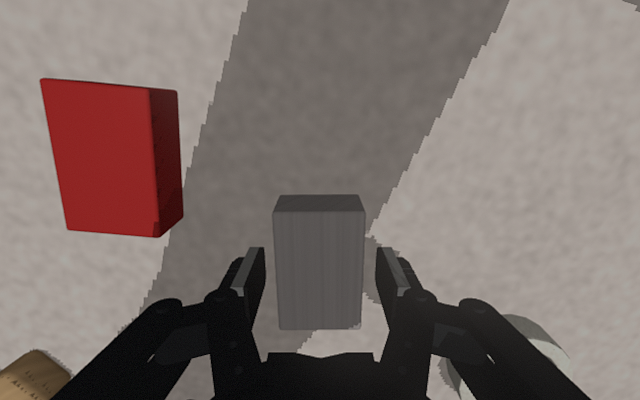

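```bash
python3 -m crank '[0.35,0.3,-0.02,0.01,0,0,0, 0.35,0.11,0,0,0,0,0, 0.1,0,0,0,0,0,0, 0.1,0,0,0,0,0,0]' 90; python3 -m crank '[-0.3,0,0,0,0,0,0, -1,0,0,0,0,0,0, -1,0,0,0,0,0,0, -1,0,0,0,0,0,0]' 90; python3 -m crank '[-1,-0.1,0,0,0,0,0, -1,-0.2,0,0,0,0,0, -1,-0.4,0,0,0,0,0, -1,-0.7,0,0,0,0,0, -1,-0.9,0,0,0,0,0]' 90;python3 - <<'E'
from h import *
cv2.imwrite('pics/w19.png',bot.read_camera('wrist'));
E
python3 go.py 435 251 90 106
```

```text
clock: 34.45
eef_pos: [622.0, -133.2, 28.3]
tcp_rot: [[0.0, -0.278, 0.961], [-0.0, 0.961, 0.278], [-1.0, -0.0, 0.0]]
force: [0.6, 0.4, -0.6]
opening: 46.8
clock: 34.95
eef_pos: [622.1, -133.1, 28.8]
tcp_rot: [[0.001, -0.278, 0.961], [0.0, 0.961, 0.278], [-1.0, -0.0, 0.001]]
force: [-2.3, 0.9, 6.4]
opening: 42.4
clock: 35.58
eef_pos: [621.8, -133.2, 86.7]
tcp_rot: [[-0.0, -0.278, 0.961], [0.0, 0.961, 0.278], [-1.0, 0.0, -0.0]]
force: [0.0, -0.2, -6.6]
opening: 42.1
t 35.62 p [ 623.5 -133.5   90.7] yaw 106.14 tilt [-1.     -0.0024  0.0045] q [-12.1  21.5  -4.4  63.8  -0.  -28.2] F [ 0.3 -0.4 -2.4] op 42.1
units tx,ty,tz [-0.03 16.87 -2.97] wx 0.02 rows>= 17.0
```

View pics/w19.png

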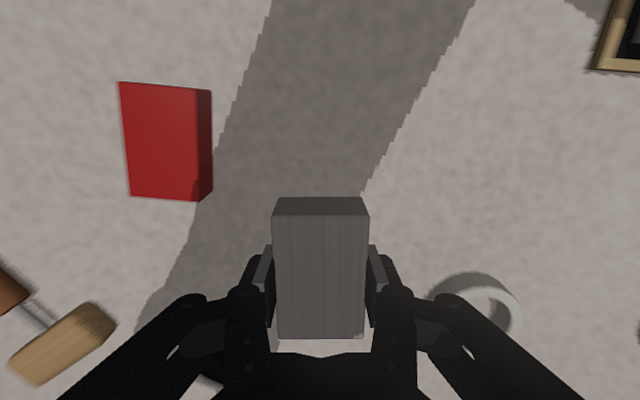

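```bash
python3 -m crank '[-1,-0.2,0.5,-0.09,0,0,0, -1,-0.2,0.95,-0.167,0,0,0, -1,-0.2,0.95,-0.167,0,0,0, -1,-0.1,0.95,-0.167,0,0,0, -1,0,0.95,-0.167,0,0,0]' 90 >/dev/null
python3 -m crank '[-1,0,0.95,-0.167,0,0,0, -1,0,0.95,-0.167,0,0,0, -1,0,0.95,-0.167,0,0,0, -1,0,0.95,-0.167,0,0,0, -1,0,0.95,-0.167,0,0,0]' 90 >/dev/null
python3 -m crank '[-1,0,0.95,-0.167,0,0,0, -1,0,0.95,-0.167,0,0,0, -1,0,0.95,-0.167,0,0,0, -1,0,0.95,-0.167,0,0,0, -1,0,0.95,-0.167,0,0,0]' 90
python3 -m crank '[-1,0,0.95,-0.167,0,0,0, -1,0,0.95,-0.167,0,0,0, -1,0,0.8,-0.14,0,0,0, -1,0,0.37,-0.06,-0.4,0,0, -1,0,0,0,0,0,0]' 90
python3 - <<'E'
from h import *
import pickle
c=cam('wrist');im=bot.read_camera('wrist');cv2.imwrite('pics/w20.png',im);pickle.dump(c,open('w20.pkl','wb'))
E
python3 go.py 435 251 36 109.5
```

```text
clock: 37.5
eef_pos: [466.6, 182.6, 102.9]
tcp_rot: [[-0.0, -0.278, 0.961], [0.0, 0.961, 0.278], [-1.0, 0.0, -0.0]]
force: [0.0, -0.4, -6.5]
opening: 41.8
clock: 38.12
eef_pos: [432.6, 252.2, 102.9]
tcp_rot: [[-0.0, -0.336, 0.942], [-0.0, 0.942, 0.336], [-1.0, -0.0, -0.0]]
force: [-0.1, -0.5, -6.5]
opening: 41.8
t 38.17 p [432.9 251.7 103. ] yaw 109.58 tilt [-1.e+00 -3.e-04 -0.e+00] q [ 30.2   7.2 -21.4  61.4  -0.   10.6] F [ 0.3 -0.4 -6.6] op 42.3
units tx,ty,tz [ 2.68 -0.05  0.07] wx 0.01 rows>= 3.0
```

View pics/w20.png

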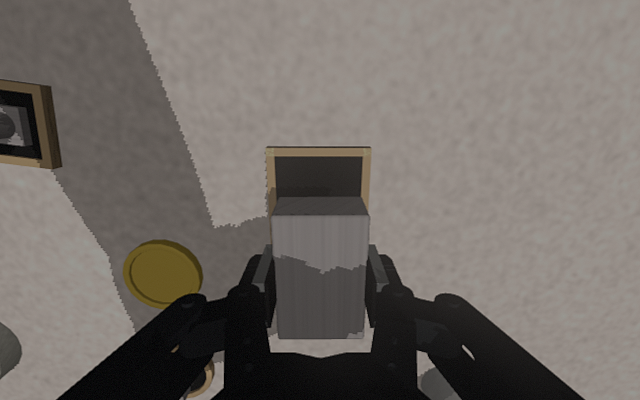

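```bash
python3 - <<'E'
from h import *
import pickle
c=pickle.load(open('w20.pkl','rb'))
im=cv2.imread('pics/w20.png');cv2.imwrite('pics/w20z.png',cv2.resize(im[135:215,255:385],None,fx=6,fy=6,interpolation=cv2.INTER_CUBIC))
P=px2w(None,[(265.5,148.5),(370.5,148.5)],9,c)[:,:2];d=P[1]-P[0];a=np.arctan2(d[1],d[0]);print(P,np.linalg.norm(d),np.degrees(a))
for a in (a,np.radians(109.5)): print('ctr',P.mean(0)+50*np.array([np.sin(a),-np.cos(a)]))
E
```

```text
[[399.79176173 199.32573139]
 [374.56865881 270.12539958]] 75.15848545895366 109.60895913456334
ctr [434.28045967 251.50550908]
ctr [434.31228482 251.41590845]
```

View pics/w20z.png

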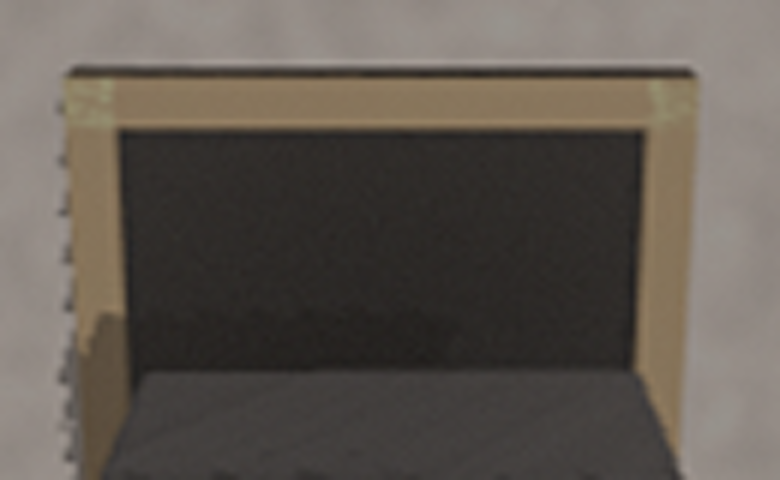

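```bash
python3 -m crank '[-1,0.5,-0.03,0.1,0,0,0, -1,0.8,0,0,0,0,0, -1,0.7,0,0,0,0,0, -1,0.4,0,0,0,0,0, -1,0.1,0,0,0,0,0]' 90 >/dev/null; python3 -m crank '[-1,0,0,0,0,0,0]'; python3 -m crank '[-1,0.06,0,0,0,0,0, -1,0.04,0,0,0,0,0, -1,0,0,0,0,0,0]'
```

```text
clock: 38.92
eef_pos: [436.4, 251.5, 40.7]
tcp_rot: [[0.0, -0.335, 0.942], [0.0, 0.942, 0.335], [-1.0, 0.0, 0.0]]
force: [0.7, -0.7, -6.5]
opening: 42.5
clock: 39.3
eef_pos: [436.2, 251.6, 38.2]
tcp_rot: [[0.0, -0.335, 0.942], [0.0, 0.942, 0.335], [-1.0, 0.0, 0.0]]
force: [0.1, -0.7, -6.1]
opening: 42.4
```

```bash
python3 -m crank '[-1,0.07,0,-0.02,0,0,0, -1,0,0,0,0,0,0]'; python3 -m crank '[-1,0.05,0,0,0,0,0, -1,0,0,0,0,0,0]'; python3 -m crank '[-1,0.03,0,0,0,0,0, -1,0,0,0,0,0,0]'
```

```text
clock: 39.55
eef_pos: [435.5, 251.3, 36.2]
tcp_rot: [[-0.0, -0.335, 0.942], [-0.0, 0.942, 0.335], [-1.0, -0.0, -0.0]]
force: [0.1, -0.4, -6.3]
opening: 42.2
clock: 39.8
eef_pos: [435.6, 251.3, 34.9]
tcp_rot: [[-0.0, -0.335, 0.942], [-0.0, 0.942, 0.335], [-1.0, -0.0, -0.0]]
force: [-0.9, 0.2, -6.5]
opening: 42.2
clock: 40.05
eef_pos: [435.7, 251.4, 34.8]
tcp_rot: [[0.0, -0.335, 0.942], [0.0, 0.942, 0.335], [-1.0, 0.0, 0.0]]
force: [-2.7, -1.7, 0.7]
opening: 42.3
```

Contact now (the force went from −6.5 to +0.7). I'll take one more small step, then release and retreat.

```bash
python3 -m crank '[-1,0.02,0,0,0,0,0, -1,0,0,0,0,0,0]'; python3 -m crank '[0.1,0,0,0,0,0,0, 0.2,0,0,0,0,0,0, 0.4,0,0,0,0,0,0, 0.4,0,0,0,0,0,0]'; python3 -m crank '[0.4,-0.3,0,0,0,0,0, 0.4,-0.8,0,0,0,0,0, 0.4,-1,0,0,0,0,0, 0.4,-1,0,0,0,0,0, 0.4,-1,0,0,0,0,0]'; python3 -m crank '[0.4,-1,0,0,0,0,0, 0.4,-1,0,0,0,0,0, 0.4,-1,0,0,0,0,0, 0.4,-1,0,0,0,0,0, 0.4,0,0,0,0,0,0]'
python3 - <<'E'
from h import *
for i in range(3):bot.read_camera('wrist')
st()
import pickle
c=cam('wrist');cv2.imwrite('pics/w21.png',bot.read_camera('wrist'));pickle.dump(c,open('w21.pkl','wb'))
im=bot.read_camera('scene');cv2.imwrite('pics/s21.png',cv2.resize(im[120:320,150:470],None,fx=2.5,fy=2.5,interpolation=cv2.INTER_CUBIC))
im=bot.read_camera('top');cv2.imwrite('pics/t21.png',cv2.resize(im[145:265,160:460],None,fx=2.6,fy=2.6,interpolation=cv2.INTER_CUBIC))
E
```

```text
clock: 40.3
eef_pos: [435.7, 251.4, 34.7]
tcp_rot: [[0.0, -0.335, 0.942], [0.0, 0.942, 0.335], [-1.0, 0.0, 0.001]]
force: [-3.8, -1.7, 6.0]
opening: 42.1
clock: 40.8
eef_pos: [435.8, 251.4, 33.8]
tcp_rot: [[0.0, -0.335, 0.942], [0.0, 0.942, 0.335], [-1.0, 0.0, 0.0]]
force: [-0.0, 0.1, -0.1]
opening: 59.9
clock: 41.42
eef_pos: [435.7, 251.4, 137.7]
tcp_rot: [[0.0, -0.335, 0.942], [0.0, 0.942, 0.335], [-1.0, 0.0, 0.001]]
force: [0.8, 0.5, 0.3]
opening: 59.6
clock: 42.05
eef_pos: [436.5, 251.8, 238.6]
tcp_rot: [[0.004, -0.335, 0.942], [0.002, 0.942, 0.335], [-1.0, 0.001, 0.004]]
force: [-0.3, 0.1, -0.7]
opening: 59.6
t 42.2 p [435.4 251.2 235.6] yaw 109.58 tilt [-1.e+00 -2.e-04 -9.e-04] q [30.   4.9 -7.1 78.1 -0.  10.4] F [-0.2  0.2 -0.5] op 59.6
```

View pics/w21.png

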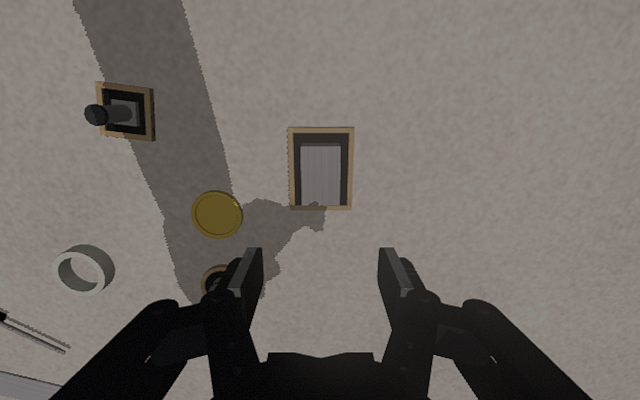

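View pics/s21.png

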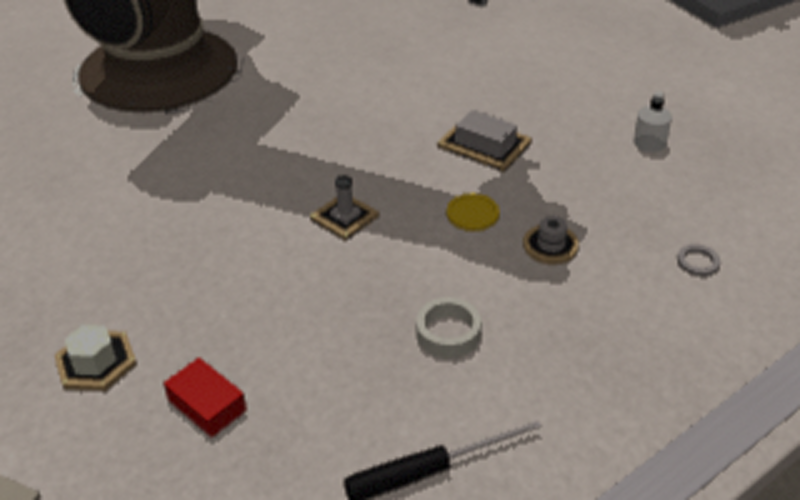

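View pics/t21.png

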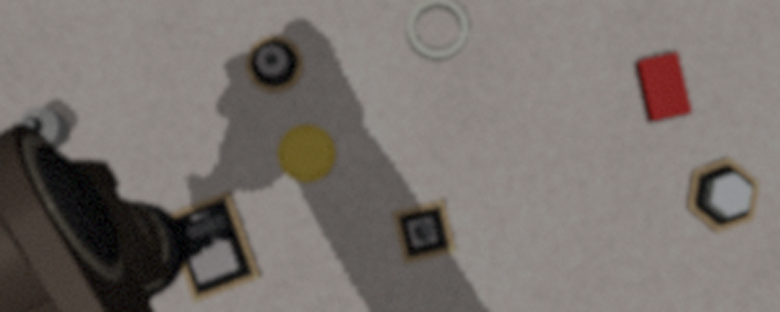

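```bash
python3 - <<'E'
from h import *
import pickle
im=bot.read_camera('top')
z=lambda u,v:(160+u/2.6-.3,145+v/2.6-.3)
sub=im[205:235,415:460];g=sub.min(axis=2);m=(g>130).astype(np.uint8)
n,l,s,ce=cv2.connectedComponentsWithStats(m)
for i in range(1,n):
    if s[i,4]>60: print('pad?',s[i],px2w('top',[ce[i]+[415,205]],34).round(1))
print('pad eye',px2w('top',[z(731,196)],34).round(1),'tray eye',px2w('top',[z(722,194)],9).round(1))
print('die',px2w('top',[z(272,62)],34).round(1),'tray',px2w('top',[z(274,62)],9).round(1))
print('setter head',px2w('top',[z(424,229)],58).round(1),'tray',px2w('top',[z(424,231)],9).round(1))
c=pickle.load(open('w21.pkl','rb'))
B=px2w(None,[(301,144),(341,144),(301,206.5),(339.5,206)],34,c);T=px2w(None,[(289,127.5),(354,127.5),(289,209),(351.5,209.5)],9,c)
print('block',B.mean(0),'tray',T.mean(0),np.linalg.norm(B[2]-B[0]),np.linalg.norm(T[2]-T[0]))
st()
E
```

```text
pad? [  0   0  20  30 319] [[ 478.5 -247.3   34. ]]
pad? [ 26   0  19  30 283] [[ 479.2 -338.3   34. ]]
pad? [ 19   8  15  14 156] [[ 477.4 -303.8   34. ]]
pad eye [[ 475.8 -303.2   34. ]] tray eye [[ 478.9 -301.     9. ]]
die [[629.8 180.   34. ]] tray [[633.7 180.7   9. ]]
setter head [[448.3  22.5  58. ]] tray [[446.4  21.5   9. ]]
block [434.29729784 251.683555    34.        ] tray [433.30419388 251.67863734   9.        ] 71.13361309003429 98.55646303106141
t 42.4 p [435.3 251.1 235.4] yaw 109.58 tilt [-1.0e+00 -3.0e-04 -1.5e-03] q [30.   4.9 -7.1 78.1  0.  10.4] F [0.5 0.9 0.1] op 59.9
```

```bash
python3 -c "
from plant import bot
print(bot.close_job())"
```

```text
the job is handed in; nothing more can be done
None
```

I took the stack apart from the top down and set each piece upright in its own tray: the setter in the square, the die in the round, the pad in the hexagonal, and the block lengthwise in the oblong. The job was handed in at about 42 s, with the gripper clear of everything.

- **Placing:** each piece was lowered in small steps until light contact, at most about 10 N on the wrist force, then released. Pieces were turned to match their trays by eye and measurement.
- **Final position checks:** in the last images each piece was within about 4 mm of its tray's centre, with the round die's reading the furthest out. The overhead pictures are coarse (about 2 mm per pixel), and the wrist and overhead cameras disagree by about 2 mm. Some of that offset is probably measurement error.
- **Bystanders:** in the last scene picture the oil bottle, the yellow disc and the red block show no sign of having moved. I judged that by eye only.
- **Readings that differed:** the finger opening read about 1–2 mm below the known sizes when gripping (for example 42 mm on the 44 mm block). All four lifts were confirmed in the wrist pictures. No check failed.

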